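Check a balance with bar weights

TASK

Check the balance: lower the slotted weighing plate over the balance's two pins until it lies flush, then, with the plate still empty, push the pedal fully down to tare and let it up. Lay all the bar weights from the rack side by side flat on the plate inside its rim, setting them down gently, let go of them, and push the pedal fully down again to record. Finally lay every weight back across the two rails of the rack, leaving the plate seated, the pedal up and the beaker, jar and pipette where they are.

Things in the scene. Friction and masses are not known exactly. Their poses are not given: they have to be found in the camera images.
- balance: white bench balance, fixed, base 250 x 160 mm. Origin on the bench under the centre of its grey deck (228 x 136 mm, top 58 mm above the bench), x along the long side. A rear housing 90 mm high stands at x = +125 to +165 mm, a display 40 mm high at x = -120 to -180 mm
- deck (a point): centre of the deck's top face, axes as the balance. Two steel locating pins stand on the deck at x = -92 and +92 mm, y = 0: 12 mm in diameter, tapering to 6 mm, 11 mm high
- plate: aluminium weighing plate, 216 x 120 x 12 mm with a rim 4 mm wide, 8 mm high all round, 0.5 kg, flat on the bench at first. Origin under its centre, x along its long side. Holes 15 mm in diameter at x = -92 and +92 mm, y = 0 take the pins (either way round). Two through slots, 32 mm in x by 44 mm in y, at x = -28 and +28 mm, leave a 24 mm wide strip at the centre to grip, one finger in each slot
- rack: fixed raised rack, 236 x 110 mm, origin on the bench under its centre. Two steel rails along x, tops 60 mm above the bench, from y = 26 to 48 mm each side, then an 8 mm high outer lip; open between them down to the base (8 mm). A weight lies across, an end block on each rail: bar along the rack's y, its centre 80 mm above the bench, 6 mm of play to each lip
- weight1: one of two to four alike steel bar weights (some may be absent), 0.5 kg: two square end blocks 40 x 40 mm, 18 mm thick, joined by a round bar 14 mm in diameter and 48 mm long; 84 mm overall. Origin at its centre (20 mm above what it lies on), y along the bar. The same on any of its four sides
- weight2: one of two to four alike steel bar weights (some may be absent), 0.5 kg: two square end blocks 40 x 40 mm, 18 mm thick, joined by a round bar 14 mm in diameter and 48 mm long; 84 mm overall. Origin at its centre (20 mm above what it lies on), y along the bar. The same on any of its four sides
- weight3: one of two to four alike steel bar weights (some may be absent), 0.5 kg: two square end blocks 40 x 40 mm, 18 mm thick, joined by a round bar 14 mm in diameter and 48 mm long; 84 mm overall. Origin at its centre (20 mm above what it lies on), y along the bar. The same on any of its four sides
- weight4: one of two to four alike steel bar weights (some may be absent), 0.5 kg: two square end blocks 40 x 40 mm, 18 mm thick, joined by a round bar 14 mm in diameter and 48 mm long; 84 mm overall. Origin at its centre (20 mm above what it lies on), y along the bar. The same on any of its four sides
- pedal_base: grey base of the pedal, fixed, 140 x 96 x 12 mm; origin on the bench under its centre, x from the hinge (at x = -55 mm, 24 mm high) towards the pedal's free end
- pedal (a joint): angle of the sprung pedal: 0 rad when up, 0.30 rad when fully down; it springs back when let go; about 12 N at the pad when fully down
- pedal_pad (a point): centre of the ribbed rubber pad (46 x 72 mm) on the pedal's free end, 85 mm from the hinge: about 57 mm above the bench when up, 32 mm when fully down
- beaker: glass beaker, 70 mm in diameter, 90 mm tall, a bystander; origin under its centre
- jar: white jar, 68 mm in diameter, 85 mm tall, a bystander; origin under its centre
- pipette: pipette lying on the bench, about 205 mm long, a bystander; origin under its body, x along it
Mind the look-alikes: they are no part of the job. What is shaped like the weight1 but blue or orange is not meant. Leave any blue or pink look-alike of the weight4 alone.

How it is judged:
On the way, in this order (a step that is already met when the one before it is completed fails the run):
1. the empty plate lies flush on the deck over both pins, let go (z of plate in the frame of deck below 0.003 m and horizontal distance between plate and deck below 0.006 m and angle between the x axis of plate and the x axis of balance, either way round below 0.06 rad and angle between plate's own z axis and vertical below 0.03 rad and contact force between the fingers and plate below 0.3 N), for 0.2 s.
2. the pedal is pushed fully down with the plate seated and empty (value of joint pedal above 0.27 rad and z of plate in the frame of deck below 0.003 m and horizontal distance between plate and deck below 0.006 m and angle between the x axis of plate and the x axis of balance, either way round below 0.06 rad and angle between plate's own z axis and vertical below 0.03 rad and contact force between each of weight1, weight2, weight3, weight4 and plate below 0.1 N), for 0.2 s.
3. all weights lie flat on the seated plate, let go, pedal up (value of joint pedal below 0.04 rad and z of plate in the frame of deck below 0.003 m and horizontal distance between plate and deck below 0.006 m and angle between the x axis of plate and the x axis of balance, either way round below 0.06 rad and angle between plate's own z axis and vertical below 0.03 rad and z of weight1 in the frame of plate between 0.028 and 0.036 m and x of weight1 in the frame of plate between -0.092 and 0.092 m and y of weight1 in the frame of plate between -0.02 and 0.02 m and z of weight2 in the frame of plate between 0.028 and 0.036 m and x of weight2 in the frame of plate between -0.092 and 0.092 m and y of weight2 in the frame of plate between -0.02 and 0.02 m and z of weight3 in the frame of plate between 0.028 and 0.036 m and x of weight3 in the frame of plate between -0.092 and 0.092 m and y of weight3 in the frame of plate between -0.02 and 0.02 m and z of weight4 in the frame of plate between 0.028 and 0.036 m and x of weight4 in the frame of plate between -0.092 and 0.092 m and y of weight4 in the frame of plate between -0.02 and 0.02 m and contact force between the fingers and weight1 below 0.3 N and contact force between the fingers and weight2 below 0.3 N and contact force between the fingers and weight3 below 0.3 N and contact force between the fingers and weight4 below 0.3 N), for 0.2 s.
4. the pedal is pushed fully down with all weights on the plate (value of joint pedal above 0.27 rad and z of plate in the frame of deck below 0.003 m and horizontal distance between plate and deck below 0.006 m and angle between the x axis of plate and the x axis of balance, either way round below 0.06 rad and angle between plate's own z axis and vertical below 0.03 rad and z of weight1 in the frame of plate between 0.028 and 0.036 m and x of weight1 in the frame of plate between -0.092 and 0.092 m and y of weight1 in the frame of plate between -0.02 and 0.02 m and z of weight2 in the frame of plate between 0.028 and 0.036 m and x of weight2 in the frame of plate between -0.092 and 0.092 m and y of weight2 in the frame of plate between -0.02 and 0.02 m and z of weight3 in the frame of plate between 0.028 and 0.036 m and x of weight3 in the frame of plate between -0.092 and 0.092 m and y of weight3 in the frame of plate between -0.02 and 0.02 m and z of weight4 in the frame of plate between 0.028 and 0.036 m and x of weight4 in the frame of plate between -0.092 and 0.092 m and y of weight4 in the frame of plate between -0.02 and 0.02 m), for 0.2 s.
At the end, for the whole second after the job is handed in: every weight lies at rest across both rails of the rack (height within 4 mm, within 9 mm of the centre line, within 0.2 rad of square, centre within 100 mm of the rack's middle along the rails), the plate is flush on the deck over both pins (within 3 mm), and the pedal is up (below 0.04 rad) (value of joint pedal below 0.04 rad and z of plate in the frame of deck below 0.003 m and horizontal distance between plate and deck below 0.006 m and angle between the x axis of plate and the x axis of balance, either way round below 0.06 rad and angle between plate's own z axis and vertical below 0.03 rad and z of weight1 in the frame of rack between 0.076 and 0.084 m and x of weight1 in the frame of rack between -0.1 and 0.1 m and y of weight1 in the frame of rack between -0.009 and 0.009 m and angle between the y axis of each of weight1, weight2, weight3, weight4 and the y axis of rack, either way round below 0.2 rad and linear speed of each of weight1, weight2, weight3, weight4 below 0.02 m/s and z of weight2 in the frame of rack between 0.076 and 0.084 m and x of weight2 in the frame of rack between -0.1 and 0.1 m and y of weight2 in the frame of rack between -0.009 and 0.009 m and z of weight3 in the frame of rack between 0.076 and 0.084 m and x of weight3 in the frame of rack between -0.1 and 0.1 m and y of weight3 in the frame of rack between -0.009 and 0.009 m and z of weight4 in the frame of rack between 0.076 and 0.084 m and x of weight4 in the frame of rack between -0.1 and 0.1 m and y of weight4 in the frame of rack between -0.009 and 0.009 m); the robot touches nothing.
It fails at once if the beaker is pushed aside (more than 40 mm) (distance of beaker from where it was at the start of the episode above 0.04 m).
It fails at once if the jar is pushed aside (more than 40 mm) (distance of jar from where it was at the start of the episode above 0.04 m).
It fails at once if the pipette is pushed aside (more than 40 mm) (distance of pipette from where it was at the start of the episode above 0.04 m).
It fails at once if a weight is let fall onto the plate from about 20 mm or more ((contact force between the fingers and weight1 below 0.1 N and contact force between weight1 and plate below 0.1 N and linear speed of weight1 above 0.5 m/s and x of weight1 in the frame of plate between -0.1 and 0.1 m and y of weight1 in the frame of plate between -0.04 and 0.04 m and z of weight1 in the frame of plate between 0.036 and 0.084 m) or (contact force between the fingers and weight2 below 0.1 N and contact force between weight2 and plate below 0.1 N and linear speed of weight2 above 0.5 m/s and x of weight2 in the frame of plate between -0.1 and 0.1 m and y of weight2 in the frame of plate between -0.04 and 0.04 m and z of weight2 in the frame of plate between 0.036 and 0.084 m) or (contact force between the fingers and weight3 below 0.1 N and contact force between weight3 and plate below 0.1 N and linear speed of weight3 above 0.5 m/s and x of weight3 in the frame of plate between -0.1 and 0.1 m and y of weight3 in the frame of plate between -0.04 and 0.04 m and z of weight3 in the frame of plate between 0.036 and 0.084 m) or (contact force between the fingers and weight4 below 0.1 N and contact force between weight4 and plate below 0.1 N and linear speed of weight4 above 0.5 m/s and x of weight4 in the frame of plate between -0.1 and 0.1 m and y of weight4 in the frame of plate between -0.04 and 0.04 m and z of weight4 in the frame of plate between 0.036 and 0.084 m)).
Of weight1, weight2, weight3, weight4 only 2 to 4 are there at a start; the rules pass over those that are not, and their reading is None.
At some moment in a run one of weight1, weight2, weight3, weight4, plate may be knocked a few centimetres aside while the robot is not near it.
It also fails if it takes over 210 s, if anything falls off the work surface, if the arm or the gripper's body presses on something with over 40 N, if the wrist force passes 120 N, or if a joint passes its speed limit or range.

ROBOT

A 7-joint arm with a two-finger parallel gripper is mounted at the origin on the work surface. World frame = base frame: x ahead of the robot, y to its left, z up, the work surface at z = 0. Lengths are in m, angles in rad, forces in N, time in s.
With the tool pointing down it reaches from about 0.4 to 0.85 m from the base axis. Payload 4.5 kg.
Tool frame: the origin (TCP) lies on the centre line of the jaws, within the pads' length; the fingertips stand 8 mm ahead of it and the grasp point (between the pads) lies 11 mm behind it (robot.nose_length is the z of the fingertips in the tool frame, in m); z points along the fingers, y is the line along which they close (so a half turn about z gives the same grasp; the last joint's range is limited). The gripper opens to 88 mm and grips with 3 to 60 N. Pads are 18 mm wide; open, the fingers measure 123 mm over their backs; the gripper's body (75 mm by 187 mm) begins 45 mm behind the grasp point.
Start: joints at [-1.264, 0.689, -0.195, 1.565, 0.157, 0.902, -0.215], TCP at [0.168, 0.602, 0.247] pointing down, gripper open.
Joint ranges: [-3.01, 3.01], [-0.46, 2.08], [-1.47, 1.51], [0.13, 2.56], [-1, 4.14], [0.04, 2.09], [-2.66, 2.66]. Speed limits (rad/s): [2.57, 2.57, 3.14, 3.14, 3.14, 3.14, 3.14].

INTERFACE

Orientations are given as a unit quaternion [x, y, z, w].
In Python, from cell import robot, cams, workorder gives the robot as it stands.
- The arm moves only by the tool move_arm, never from a script. Its argument "motion" is text: rows parted by semicolons, each of 4 numbers parted by spaces: the shift along the tool's x, y, z in mm, then the turn about the tool's z in rad. In form: dx dy dz twist; .... A call has 1 to 20 rows; each row shifts and turns the commanded pose from where the row before left it, along the tool's axes as they then stand; what a row does not reach is not made up. A row lasts 1/10 s, in which the tool goes at most 50 mm and 8.59 degrees, less where a joint would pass 70% of its speed; a pose out of reach is approached as far as the arm can. A call with a gripper value outside its range is refused whole. "claw" is the opening, from -1 (shut) to 1 (fully open), set as the call begins (left out, the last holds). The fingers move at their own pace and stop on an object; the grip force is fixed at half the most. Time passes only in rows, so rows that do not move let the fingers close. It gives the time, the measured TCP pose, the force, the opening and the grip force at its end, in the units of the state.
- robot.get_obs(): the state, without advancing time (a new reading comes with each control period).
- cams.snapshot(name): name is "side" or "top"; returns a dict with "color" (400x640x3 uint8, red, green, blue), "K" (3x3 intrinsics, pixels), "xyz" and "rotation" of the camera in the world. Camera axes: x right, y down, z forward; pixel columns grow to the right and rows downward; lengths in m; the calibration is good to about 2 mm. A picture is of the moment at which its call begins. There is no depth.
- workorder.hand_in(): hands the job in; it is judged then, once.
The state is a dict: "time": time; "q": joint angles; "qd": joint speeds; "effort": joint torques, N m; "eef_pos": TCP position; "eef_rot": TCP orientation; "ft_force": force on the tool from outside, world axes, zero at the start; "torque": the same for the moment, N m; "gripper_width": finger opening in m; "gripper_force": force on a finger pad.
Only numpy, scipy, OpenCV 4.12 (cv2) and the standard library are available. Lean on these libraries where they do the work, as an engineer would, in place of code of your own. Each camera call takes 0.05 s, during which the arm holds its last target. There are 200 camera calls.

## Working session

There is one attempt and no reset: what is moved stays moved. The work goes in short steps, Python scripts to look and compute and a tool call to move; the robot and the scene stay as the last step left them, time stands still between calls to the robot, and variables do not carry over. Pictures are saved under pics/ and viewed, at most 14 in all, crops included, and the job is handed in when it is done.

Besides the shell and the picture viewer there is one more tool, called after "Call:" by a JSON object that holds its "fn" and its "kwargs", one argument or row to a line. move_arm: Moves the arm, as the interface text tells. Its arguments: {"type":"object","properties":{"motion":{"type":"string"},"claw":{"type":"number"}},"required":["motion"]}

```bash
mkdir -p pics; ls
cat > h.py <<'E'
import numpy as np, cv2
from cell import robot, cams, workorder
def snap(name, fn=None):
    s=cams.snapshot(name)
    if fn: cv2.imwrite('pics/'+fn, s['color'][:,:,::-1])
    return s
def ray(s,uv):
    uv=np.atleast_2d(np.array(uv,float)); d=np.c_[uv,np.ones(len(uv))]@np.linalg.inv(s['K']).T
    R=np.array(s['rotation']); return np.array(s['xyz']), d@R.T
def onplane(s,uv,z):
    o,d=ray(s,uv); return o+d*((z-o[2])/d[:,2])[:,None]
def proj(s,p):
    p=np.atleast_2d(p); c=(p-np.array(s['xyz']))@np.array(s['rotation']); q=c@np.array(s['K']).T
    return q[:,:2]/q[:,2:]
E
python3 - <<'E'
from h import *
for n in('top','side'):
    s=snap(n,n+'0.png'); print(n,s['K'],s['xyz'],np.round(s['rotation'],3))
o=robot.get_obs(); print(o)
E
```

```text
pics
top [[397.87588823   0.         318.21362753]
 [  0.         397.87588823 199.78847816]
 [  0.           0.           1.        ]] [0.32288724 0.09657885 1.11790038] [ 0.707 -0.702  0.063 -0.067]
side [[478.44108705   0.         326.14131296]
 [  0.         478.44108705 201.44445546]
 [  0.           0.           1.        ]] [ 0.04341128 -0.6701422   1.13554043] [ 0.906 -0.253  0.096 -0.326]
{'time': 0.1, 'q': array([-1.26421124,  0.68988633, -0.19452846,  1.56624507,  0.15730368,
        0.9024882 , -0.21511446]), 'qd': array([-0.00041094, -0.0018817 ,  0.00074371, -0.00117828, -0.00105336,
        0.00200325,  0.00018111]), 'effort': array([-2.80347704e-03, -5.28500676e+01, -1.27146866e+00, -1.53836846e+01,
       -5.25988627e-02,  1.97360707e-03,  5.00209035e-05]), 'eef_pos': array([0.16827203, 0.60134604, 0.24599769]), 'eef_rot': array([ 1.35934732e-01,  9.90717457e-01, -8.15945147e-04, -5.28490614e-05]), 'ft_force': array([-0.26786182, -0.21980082,  0.54755369]), 'torque': array([ 0.0422802 ,  0.03631064, -0.00818593]), 'gripper_force': 0.0, 'gripper_width': 0.08850810409021224}
```

```bash
sed -i 's/^from cell/from scipy.spatial.transform import Rotation as Ro\nfrom cell/; s/    return s$/    s["rotation"]=Ro.from_quat(s["rotation"]).as_matrix(); return s/' h.py; head -9 h.py
```

```text
import numpy as np, cv2
from scipy.spatial.transform import Rotation as Ro
from cell import robot, cams, workorder
def snap(name, fn=None):
    s=cams.snapshot(name)
    if fn: cv2.imwrite('pics/'+fn, s['color'][:,:,::-1])
    s["rotation"]=Ro.from_quat(s["rotation"]).as_matrix(); return s
def ray(s,uv):
    uv=np.atleast_2d(np.array(uv,float)); d=np.c_[uv,np.ones(len(uv))]@np.linalg.inv(s['K']).T
```

View pics/top0.png

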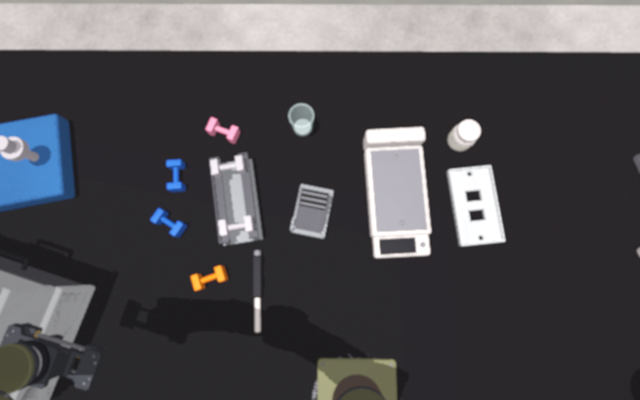

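View pics/side0.png

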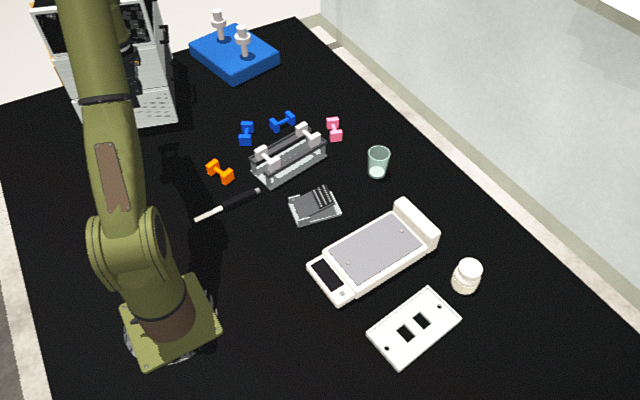

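Run:
```python
from h import *
t=snap('top');s=snap('side')
for n,c,regs in(('top',t,dict(bal=(355,115,440,265),plate=(440,158,515,252),rack=(200,145,270,250),ped=(285,178,340,245))),('side',s,dict(plate=(360,280,470,375)))):
    g=cv2.cvtColor(c['color'],cv2.COLOR_RGB2GRAY)
    for k,(a,b,x,y) in regs.items():
        m=(g[b:y,a:x]>60).astype(np.uint8)
        cs,h=cv2.findContours(m,cv2.RETR_CCOMP,cv2.CHAIN_APPROX_NONE)
        i=max(range(len(cs)),key=lambda i:cv2.contourArea(cs[i]))
        r=cv2.minAreaRect(cs[i]); box=cv2.boxPoints(r)+[a,b]
        z=dict(plate=.02,bal=.058,rack=.068,ped=.012)[k]
        P=onplane(c,box,z)[:,:2]; print(n,k,'c',P.mean(0).round(4),'edges',np.linalg.norm(np.diff(P,axis=0),axis=1).round(3),'ang',[round(float(np.arctan2(*(P[j+1]-P[j])[::-1])),3) for j in(0,1)])
        if k=='plate':
            for j,q in enumerate(cs):
                if h[0][j][3]==i:
                    M=cv2.moments(q); 
                    if M['m00']>2:
                        uv=np.array([M['m10'],M['m01']])/M['m00']+[a,b]; print('  hole',uv.round(1),M['m00'],onplane(c,uv,.012)[0,:2].round(4),onplane(c,uv,0.0)[0,:2].round(4))
# crops
def crop(c,a,b,x,y,k): return cv2.resize(c['color'][b:y,a:x,::-1],None,fx=k,fy=k,interpolation=cv2.INTER_CUBIC)
A=crop(t,195,110,515,270,2.5)
cv2.imwrite('pics/c1.png',A)
B=crop(s,235,105,475,385,2.1);cv2.imwrite('pics/c2.png',B)
```

```text
top bal c [ 0.5478 -0.1111] edges [0.182 0.367 0.171] ang [-1.499, -3.124]
top plate c [ 0.5159 -0.3362] edges [0.141 0.235 0.136] ang [-1.396, -3.054]
  hole [476.  214.8] 90.0 [ 0.4877 -0.3388] [ 0.4895 -0.3435]
  hole [472.8 195.5] 85.0 [ 0.5428 -0.3331] [ 0.5452 -0.3378]
top rack c [0.5216 0.3282] edges [0.126 0.251 0.121] ang [-1.423, -2.973]
top ped c [0.4976 0.1234] edges [0.149 0.108 0.148] ang [-0.176, -1.767]
side plate c [ 0.5145 -0.3382] edges [0.243 0.139 0.228] ang [0.155, -1.585]
  hole [386.3 348.1] 12.5 [ 0.421  -0.3507] [ 0.425  -0.3473]
  hole [405.2 333.3] 150.0 [ 0.4839 -0.344 ] [ 0.4886 -0.3406]
  hole [421.3 320.7] 143.0 [ 0.5396 -0.3383] [ 0.5449 -0.3348]
  hole [438.8 306.6] 8.5 [ 0.603  -0.3309] [ 0.6089 -0.3273]
```

View pics/c1.png

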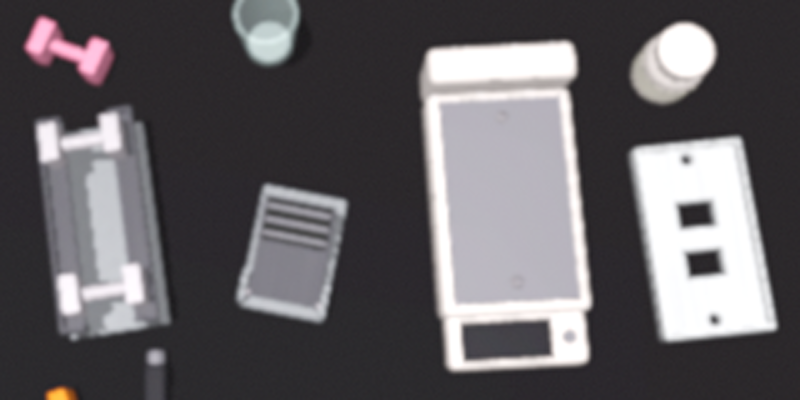

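View pics/c2.png

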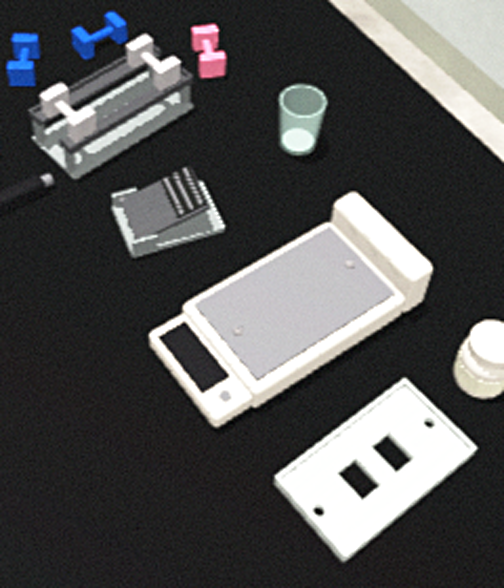

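The top view shows two white weights on the rack (crop: blocks near (48,140)/(110,132) and (68,293)/(133,283)). It also shows the balance with its pins near (502,115)/(517,282), and the plate with its slots near (695,214)/(704,263). The side view agrees. Next I measure the pins, pad and weights.

```bash
cat >> h.py <<'E'
def tri(t,ut,s,us):
    o1,d1=ray(t,ut);o2,d2=ray(s,us);d1=d1[0]/np.linalg.norm(d1);d2=d2[0]/np.linalg.norm(d2)
    a=np.linalg.lstsq(np.c_[d1,-d2],o2-o1,rcond=None)[0]; p,q=o1+a[0]*d1,o2+a[1]*d2
    return (p+q)/2,np.linalg.norm(p-q)
def blobs(c,reg,fn,lo=5):
    a,b,x,y=reg; I=c['color'][b:y,a:x].astype(int); m=fn(I).astype(np.uint8)
    n,_,st,ce=cv2.connectedComponentsWithStats(m)
    return [(ce[i]+[a,b],st[i,4]) for i in range(1,n) if st[i,4]>=lo]
def go(x,y,z,yaw,down=None):
    "yaw: world angle of tool y line (mod pi). prints twist, then shift in turned tool frame (mm)"
    o=robot.get_obs();R=Ro.from_quat(o['eef_rot']).as_matrix();p=o['eef_pos']
    c=np.arctan2(R[1,1],R[0,1]); d=(yaw-c+np.pi/2)%np.pi-np.pi/2; tw=-d  # tool z is down
    R2=R@Ro.from_rotvec([0,0,tw]).as_matrix()
    v=R2.T@(np.array([x,y,z])-p)*1000; v0=R.T@(np.array([x,y,z])-p)*1000
    print('pos',p.round(4),'yaw',round(c,3),'tilt',np.round(R[:2,2],3),'q7',o['q'][6].round(2),'TWIST',round(tw,3),'shift after',v.round(1),'shift if first',v0.round(1),'w',round(o['gripper_width'],4),'t',o['time'])
E
python3 - <<'E'
from h import *
t=snap('top');s=snap('side')
gray=lambda I:(I.min(2)>120)&(I.max(2)<205)
for n,c,reg in(('top',t,(360,130,435,245)),('side',s,(310,205,420,305))):
    a,b,x,y=reg; I=cv2.cvtColor(c['color'],cv2.COLOR_RGB2GRAY)[b:y,a:x]
    m=((I>120)&(I<205)).astype(np.uint8); m=cv2.morphologyEx(m,cv2.MORPH_OPEN,np.ones((5,5)))
    cs,_=cv2.findContours(m,cv2.RETR_EXTERNAL,cv2.CHAIN_APPROX_NONE); q=max(cs,key=cv2.contourArea)
    box=cv2.boxPoints(cv2.minAreaRect(q)); P=onplane(c,q[:,0]+[a,b],.058)[:,:2].astype(np.float32); r=cv2.minAreaRect(P); print(n,'deck',r)
def peak(c,uv,k=6):
    g=cv2.cvtColor(c['color'],cv2.COLOR_RGB2GRAY).astype(float);u,v=map(int,uv)
    w=g[v-k:v+k+1,u-k:u+k+1];d=np.abs(w-np.median(w));d[d<6]=0
    yy,xx=np.mgrid[-k:k+1,-k:k+1];return np.array([u+(d*xx).sum()/d.sum(),v+(d*yy).sum()/d.sum()])
pt=[peak(t,p) for p in((396,156),(402,223))];ps=[peak(s,p) for p in((401.7,231),(348,262))]
for a,b in zip(pt,ps):print('pin',a,b,*tri(t,a,s,b), onplane(t,a,.064).round(4),onplane(s,b,.064).round(4))
w=lambda I:I.min(2)>200
for n,c,reg in(('top',t,(200,145,270,250)),('side',s,(245,115,335,190))):
    for ce,ar in blobs(c,reg,w):print(n,ce.round(1),ar,onplane(c,ce,.098).round(3))
dk=lambda I:(I.max(2)<75)
for ce,ar in blobs(t,(298,186,332,218),dk,8):print('rib',ce.round(1),ar,onplane(t,ce,.057).round(4))
for ce,ar in blobs(s,(308,184,336,212),dk,8):print('ribs',ce.round(1),ar,onplane(s,ce,.057).round(4))
E
```

```text
top deck ((0.5504220724105835, -0.11350230127573013), (0.222084179520607, 0.1314191073179245), 3.4345664978027344)
side deck ((0.5471704006195068, -0.11750325560569763), (0.22409673035144806, 0.13429053127765656), 3.4134836196899414)
pin [394.94158076 151.1443299 ] [404.25326371 227.87597911] [ 0.65572387 -0.10734907  0.05932508] 0.0029022733593986336 [[ 0.6557 -0.107   0.064 ]] [[ 0.6515 -0.1096  0.064 ]]
pin [402.09649123 223.20614035] [346.73469388 263.52806122] [ 0.45525488 -0.12124973  0.05676502] 0.0038005716948936123 [[ 0.4561 -0.1205  0.064 ]] [[ 0.4506 -0.1245  0.064 ]]
top [233.9 164. ] 169 [[0.607 0.327 0.098]]
top [213.9 166.4] 93 [[0.6   0.38  0.098]]
top [233.3 196.5] 6 [[0.519 0.325 0.098]]
top [241.1 221.1] 410 [[0.454 0.302 0.098]]
top [222.  227.3] 111 [[0.438 0.35  0.098]]
side [330.7 119. ] 23 [[0.697 0.354 0.098]]
side [300.9 124.9] 46 [[0.598 0.379 0.098]]
side [332.8 129.2] 26 [[0.676 0.308 0.098]]
side [310.9 134.3] 86 [[0.603 0.323 0.098]]
side [275.4 155.9] 179 [[0.461 0.295 0.098]]
side [260.2 148.3] 54 [[0.436 0.349 0.098]]
side [317.3 151.5] 18 [[0.581 0.245 0.098]]
side [293.6 166.2] 164 [[0.488 0.228 0.098]]
side [262.1 178.2] 43 [[0.385 0.233 0.098]]
side [271.9 179.7] 10 [[0.407 0.213 0.098]]
side [256.6 188.8] 5 [[0.353 0.204 0.098]]
rib [326.8 186.5] 21 [[0.5564 0.0802 0.057 ]]
rib [330.7 213.3] 15 [[0.4825 0.0695 0.057 ]]
ribs [322.5 191.8] 296 [[0.5283 0.1269 0.057 ]]
```

Run:
```python
from h import *
go(.50,.30,.246,.105);go(.515,-.339,.246,.105)
```

```text
pos [0.1683 0.6017 0.2465] yaw 1.298 tilt [-0.    -0.001] q7 -0.22 TWIST 1.193 shift after [-334.8  298.2    0.6] shift if first [-400.7 -201.2    0.6] w 0.0881 t 0.3
pos [0.1683 0.6017 0.2465] yaw 1.298 tilt [-0.    -0.001] q7 -0.22 TWIST 1.193 shift after [-9.719e+02  2.462e+02  9.000e-01] shift if first [-587.3 -812.6    0.9] w 0.0881 t 0.3
```

Call:
{"fn": "move_arm", "kwargs": {
  "motion": "-40 -20 0 0;-40 -20 0 0;-40 -20 0 0;-40 -20 0 0;-40 -20 0 0;-40 -20 0 0;-40 -20 0 0;-40 -20 0 0;-40 -20 0 0;-40 -20 0 0;0 0 0 0.149;0 0 0 0.149;0 0 0 0.149;0 0 0 0.149;0 0 0 0.149;0 0 0 0.149;0 0 0 0.149;0 0 0 0.15",
  "claw": -0.1
}}

```text
time: 2.1
eef_pos: [0.4996, 0.3016, 0.2467]
eef_rot: [0.671, 0.741, 0.0, -0.0]
ft_force: [0.5, -0.9, -0.3]
gripper_width: 0.0394
gripper_force: 0.0
```

Call:
{"fn": "move_arm", "kwargs": {
  "motion": "-40 -3 0 0;-40 -3 0 0;-40 -3 0 0;-40 -3 0 0;-40 -3 0 0;-40 -3 0 0;-40 -3 0 0;-40 -3 0 0;-40 -3 0 0;-40 -3 0 0;-40 -3 0 0;-40 -3 0 0;-40 -3 0 0;-40 -3 0 0;-40 -3 0 0;-37 -3 0 0;0 0 0 0;0 0 0 0"
}}

```text
time: 3.9
eef_pos: [0.5184, -0.3374, 0.2464]
eef_rot: [0.67, 0.743, 0.0, -0.0]
ft_force: [0.3, 1.1, -1.1]
gripper_width: 0.0396
gripper_force: 0.0
```

Run:
```python
from h import *
go(.5155,-.339,.06,.105)
t=snap('top')
a,b,x,y=(440,158,515,252);g=cv2.cvtColor(t['color'],cv2.COLOR_RGB2GRAY)
s=snap('side');cv2.imwrite('pics/a.png',cv2.resize(s['color'][180:,250:550,::-1],None,fx=2,fy=2))
```

```text
pos [ 0.5184 -0.3374  0.2464] yaw 0.103 tilt [-0.     0.001] q7 0.62 TWIST -0.002 shift after [ -1.4  -3.  186.4] shift if first [ -1.4  -3.  186.4] w 0.0396 t 3.9
```

Call:
{"fn": "move_arm", "kwargs": {
  "motion": "-1.4 -3 30 0;0 0 40 0;0 0 40 0;0 0 40 0;0 0 40 0;0 0 21 0;0 0 0 0;0 0 0 0"
}}

```text
time: 4.8
eef_pos: [0.5167, -0.3375, 0.0362]
eef_rot: [0.668, 0.744, 0.0, -0.0]
ft_force: [1.0, -0.9, -0.3]
gripper_width: 0.0394
gripper_force: 0.0
```

Run:
```python
from h import *
go(.5155,-.339,.01,.105)
s=snap('side');t=snap('top')
A=cv2.resize(s['color'][240:390,340:500,::-1],None,fx=2.5,fy=2.5,interpolation=2);B=cv2.resize(t['color'][140:270,430:530,::-1],None,fx=2.88,fy=2.88,interpolation=2)
B=cv2.resize(B,(288,375));cv2.imwrite('pics/a.png',np.hstack([A,B]))
```

```text
pos [ 0.5167 -0.3375  0.0362] yaw 0.107 tilt [0.    0.001] q7 0.62 TWIST 0.002 shift after [-1.4 -1.4 26.2] shift if first [-1.4 -1.4 26.2] w 0.0394 t 4.8
```

View pics/a.png

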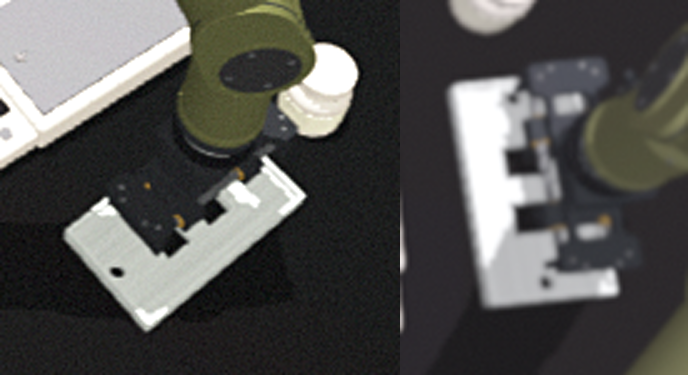

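The fingers stand over the two slots in both views, so I'm descending.

Call:
{"fn": "move_arm", "kwargs": {
  "motion": "-1.4 -1.4 8 0;0 0 8 0;0 0 5 0;0 0 4 0;0 0 0 0;0 0 0 0"
}}

```text
time: 5.5
eef_pos: [0.5146, -0.3402, 0.0105]
eef_rot: [0.669, 0.743, 0.0, -0.0]
ft_force: [0.0, 0.7, -0.3]
gripper_width: 0.0396
gripper_force: 0.0
```

Descended with no contact force. Close and lift a little.

Call:
{"fn": "move_arm", "kwargs": {
  "motion": "0 0 0 0;0 0 0 0;0 0 0 0;0 0 0 0;0 0 0 0;0 0 0 0;0 0 0 0;0 0 0 0",
  "claw": -1
}}

```text
time: 6.3
eef_pos: [0.5156, -0.3403, 0.011]
eef_rot: [0.669, 0.743, 0.0, 0.001]
ft_force: [3.1, 0.4, 0.5]
gripper_width: 0.0235
gripper_force: 30.0
```

Call:
{"fn": "move_arm", "kwargs": {
  "motion": "0 0 -10 0;0 0 -20 0;0 0 -30 0;0 0 -30 0;0 0 -30 0;0 0 0 0;0 0 0 0;0 0 0 0"
}}

```text
time: 7.1
eef_pos: [0.5126, -0.3392, 0.1285]
eef_rot: [0.669, 0.743, -0.001, -0.003]
ft_force: [0.0, 0.6, -5.9]
gripper_width: 0.0236
gripper_force: 30.0
```

Run:
```python
from h import *
go(.549,-.1155,.13,.06)
```

```text
pos [ 0.5126 -0.3392  0.1285] yaw 0.105 tilt [-0.005  0.003] q7 0.63 TWIST 0.045 shift after [221.1  49.7  -1.1] shift if first [218.7  59.6  -1.1] w 0.0236 t 7.1
```

Call:
{"fn": "move_arm", "kwargs": {
  "motion": "0 0 -15 0.045;37 8 0 0;37 8 0 0;37 8 0 0;37 8 0 0;37 8 0 0;36 9 0 0;0 0 15 0;0 0 0 0;0 0 0 0;0 0 0 0"
}}

```text
time: 8.2
eef_pos: [0.5497, -0.1185, 0.1305]
eef_rot: [0.687, 0.727, -0.001, 0.0]
ft_force: [0.6, 0.5, -5.8]
gripper_width: 0.024
gripper_force: 30.0
```

Run:
```python
from h import *
go(.549,-.1155,.085,.06)
s=snap('side');t=snap('top')
A=cv2.resize(s['color'][170:320,280:450,::-1],None,fx=2.5,fy=2.5,interpolation=2);B=cv2.resize(t['color'][110:270,350:450,::-1],(234,375),interpolation=2)
cv2.imwrite('pics/b.png',np.hstack([A,B]))
```

```text
pos [ 0.5497 -0.1185  0.1305] yaw 0.057 tilt [-0.001 -0.001] q7 0.28 TWIST -0.003 shift after [ 3.1 -0.5 45.5] shift if first [ 3.1 -0.5 45.5] w 0.024 t 8.2
```

View pics/b.png

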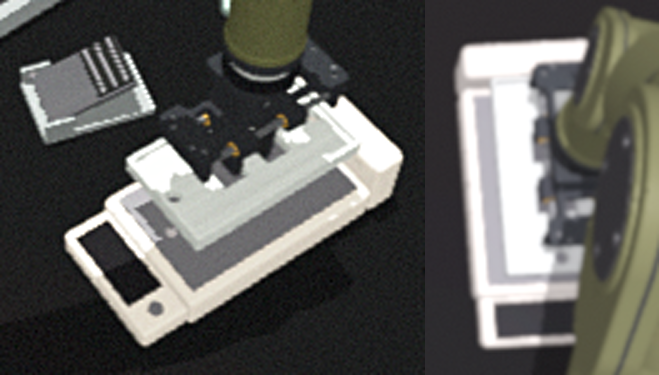

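Call:
{"fn": "move_arm", "kwargs": {
  "motion": "3 -0.5 20 0;0 0 20 0;0 0 4 0;0 0 0 0;0 0 0 0;0 0 0 0"
}}

```text
time: 8.9
eef_pos: [0.5504, -0.1141, 0.0877]
eef_rot: [0.686, 0.728, 0.001, 0.001]
ft_force: [-0.3, -0.3, -5.4]
gripper_width: 0.0237
gripper_force: 30.0
```

Run:
```python
from h import *
go(.549,-.1155,.0685,.06)
s=snap('side');t=snap('top')
z=robot.get_obs()['eef_pos'][2]-.0105
for n,c in(('s',s),('t',t)):
    D=np.array([.5472,-.1175] if n=='s' else [.5504,-.1135]); e=np.array([np.cos(.06),np.sin(.06)])
    g=cv2.cvtColor(c['color'],cv2.COLOR_RGB2GRAY)
    for sg in(-1,1):
        uv=proj(c,[*(D+sg*.092*e),z+.012])[0]; u,v=uv.astype(int); w=g[v-6:v+7,u-6:u+7]
        med=np.median(w); d=np.clip(med-25-w.astype(float),0,None); yy,xx=np.mgrid[-6:7,-6:7]
        if d.sum()>0:
            h=np.array([u+(d*xx).sum()/d.sum(),v+(d*yy).sum()/d.sum()]); print(n,sg,'exp',uv.round(1),'hole',h.round(1),med,w.min(),'err mm',((onplane(c,h,z+.012)[0,:2]-(D+sg*.092*e))*1000).round(1))
A=cv2.resize(s['color'][190:310,290:450,::-1],None,fx=3,fy=3,interpolation=2);B=cv2.resize(t['color'][120:260,355:440,::-1],(219,360),interpolation=2)
cv2.imwrite('pics/c.png',np.hstack([A,B]))
```

```text
pos [ 0.5504 -0.1141  0.0877] yaw 0.06 tilt [ 0.002 -0.   ] q7 0.28 TWIST -0.0 shift after [-1.3 -1.5 19.2] shift if first [-1.3 -1.5 19.2] w 0.0237 t 8.9
s -1 exp [348.4 257.1] hole [345.6 259.3] 202.0 100 err mm [-9.8 -1.8]
s 1 exp [402.4 224.9] hole [399.4 222.7] 196.0 22 err mm [-2.2 10.3]
t -1 exp [403.5 221.1] hole [403.1 216. ] 177.0 64 err mm [13.5  0.5]
t 1 exp [397.2 153.1] hole [391.  150.7] 92.0 61 err mm [ 6.8 16.4]
```

View pics/c.png

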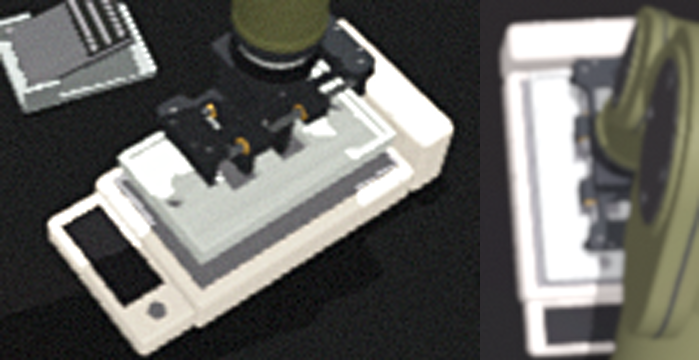

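Run:
```python
from h import *
s=snap('side');t=snap('top')
z=robot.get_obs()['eef_pos'][2]-.0105
for c,(u,v),D in((s,(348,258),(.5472,-.1175)),(t,(403,222),(.5504,-.1135))):
    g=cv2.cvtColor(c['color'],cv2.COLOR_RGB2GRAY).astype(float); w=g[v-4:v+5,u-4:u+5]; print(w.astype(int))
    D=np.array(D)-.092*np.array([np.cos(.06),np.sin(.06)])
    bg=np.percentile(w,60); d=np.clip(bg-20-w,0,None); yy,xx=np.mgrid[-4:5,-4:5]; d[xx**2+yy**2>10]=0
    h=np.array([u+(d*xx).sum()/d.sum(),v+(d*yy).sum()/d.sum()]); print(h.round(2),((onplane(c,h,z+.011)[0,:2]-D)*1000).round(1))
```

```text
[[255 255 255 237 205 210 203 202 208]
 [255 249 203 193 188 188 198 205 208]
 [215 190 177 168 170 172 180 198 208]
 [203 173 122 103 104 115 159 192 204]
 [203 193 147 111 109 133 179 204 201]
 [192 209 209 193 192 198 205 204 205]
 [181 198 210 210 202 206 207 200 206]
 [182 180 197 210 211 202 205 202 208]
 [176 178 188 200 211 210 207 210 208]]
[347.65 257.3 ] [-1.4  1.1]
[[160 156 154 154 155 161 166 169 170]
 [203 188 169 160 161 169 179 187 189]
 [234 210 173 147 147 158 173 186 193]
 [247 220 174 140 136 144 162 181 191]
 [252 227 181 143 136 142 160 180 191]
 [255 236 195 155 146 151 167 184 192]
 [255 243 206 173 164 169 180 190 193]
 [255 245 213 187 182 186 191 194 195]
 [255 243 215 193 190 191 192 192 192]]
[403.07 221.42] [-0.7  0.8]
```

Call:
{"fn": "move_arm", "kwargs": {
  "motion": "-1 1 4 0;0 0 3 0;0 0 3 0;0 0 2 0;0 0 2 0;0 0 0 0;0 0 0 0"
}}

```text
time: 9.8
eef_pos: [0.5507, -0.1147, 0.0726]
eef_rot: [0.686, 0.728, -0.0, -0.0]
ft_force: [0.2, -0.4, -5.5]
gripper_width: 0.0237
gripper_force: 30.0
```

Call:
{"fn": "move_arm", "kwargs": {
  "motion": "0 0 2 0;0 0 1 0;0 0 1 0;0 0 0 0;0 0 0 0;0 0 0 0"
}}

```text
time: 10.4
eef_pos: [0.5508, -0.1147, 0.0689]
eef_rot: [0.686, 0.728, 0.0, 0.0]
ft_force: [-0.8, 0.3, -2.7]
gripper_width: 0.0233
gripper_force: 30.0
```

Force is now partly taken by the deck. Release.

Call:
{"fn": "move_arm", "kwargs": {
  "motion": "0 0 0.5 0;0 0 0 0;0 0 0 0;0 0 0 0"
}}

```text
time: 10.8
eef_pos: [0.5508, -0.1147, 0.0689]
eef_rot: [0.686, 0.728, 0.0, 0.0]
ft_force: [-1.8, 0.8, 5.1]
gripper_width: 0.0235
gripper_force: 30.0
```

Call:
{"fn": "move_arm", "kwargs": {
  "motion": "0 0 0 0;0 0 0 0;0 0 0 0;0 0 0 0;0 0 0 0;0 0 0 0",
  "claw": -0.1
}}

```text
time: 11.4
eef_pos: [0.5507, -0.1146, 0.0681]
eef_rot: [0.686, 0.728, 0.0, -0.0]
ft_force: [0.0, -0.3, 0.2]
gripper_width: 0.0394
gripper_force: 0.0
```

Call:
{"fn": "move_arm", "kwargs": {
  "motion": "0 0 -5 0;0 0 -10 0;0 0 -20 0;0 0 -30 0;0 0 -40 0;0 0 -40 0;0 0 -35 0;0 0 0 0"
}}

```text
time: 12.2
eef_pos: [0.5536, -0.1155, 0.2539]
eef_rot: [0.686, 0.728, 0.003, 0.004]
ft_force: [1.1, -1.0, -0.3]
gripper_width: 0.0399
gripper_force: 0.0
```

Run:
```python
from h import *
t=snap('top');s=snap('side')
# pedal pad white/dark: show enlarged crops of pedal & rack in top
B=cv2.resize(t['color'][140:265,200:345,::-1],None,fx=3,fy=3,interpolation=2)
A=cv2.resize(s['color'][110:235,245:355,::-1],None,fx=3,fy=3,interpolation=2)
cv2.imwrite('pics/d.png',np.hstack([B,A]))
go(.50,.1234,.15,0)
```

```text
pos [ 0.5508 -0.1146  0.2494] yaw 0.06 tilt [ 0.002 -0.   ] q7 0.27 TWIST 0.06 shift after [238.  -51.1  99.3] shift if first [240.7 -36.7  99.3] w 0.0395 t 12.3
```

View pics/d.png

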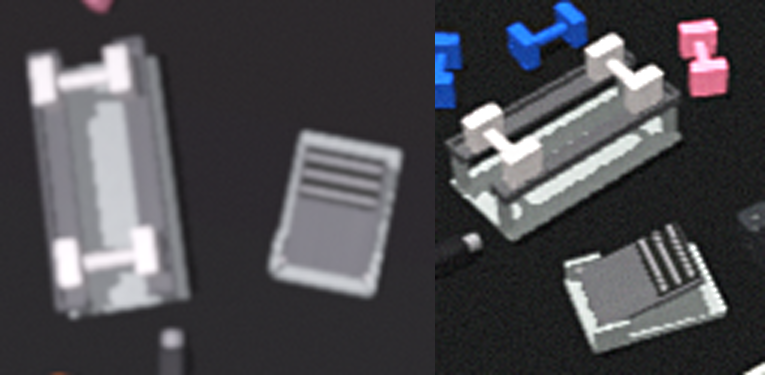

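Run:
```python
from h import *
t=snap('top');s=snap('side')
print(tri(t,(314.7,197.3),s,(324,197.3)),onplane(t,(314.7,197.3),.057),onplane(s,(324,197.3),.057), onplane(t,(311.8,211),.03))
go(.53,.117,.11,-.2+np.pi/2)
# plate seat check
for c,reg,n in((t,(355,115,440,265),'t'),(s,(310,200,430,310),'s')):
    a,b,x,y=reg
    m=(c['color'][b:y,a:x].max(2)<70).astype(np.uint8)
    for ce,ar in blobs(c,reg,lambda I:I.max(2)<90,3): print(n,ce.round(1),ar,onplane(c,ce,.067)[0,:2].round(4))
```

```text
(array([0.52693289, 0.11355776, 0.04637868]), np.float64(0.0028090707465801847)) [[0.52624663 0.11293347 0.057     ]] [[0.52082084 0.10620206 0.057     ]] [[0.49278043 0.1210324  0.03      ]]
pos [ 0.5498 -0.1144  0.2474] yaw 0.06 tilt [-0.002  0.   ] q7 0.27 TWIST -1.311 shift after [ 65.1 222.9 137.6] shift if first [232.1  -5.5 137.6] w 0.0396 t 12.4
t [397.9 187.1] 4996 [ 0.5538 -0.1117]
t [418. 128.] 3 [ 0.722  -0.1722]
t [406. 146.] 17 [ 0.6697 -0.1372]
t [409.5 182. ] 18 [ 0.5681 -0.1433]
t [412.3 202.6] 15 [ 0.5115 -0.1488]
t [398.  245.5] 435 [ 0.3967 -0.1072]
s [323.1 205.1] 95 [0.4991 0.0752]
s [345.1 222. ] 2146 [ 0.52   -0.0089]
s [422.7 206.3] 210 [ 0.7426 -0.0769]
s [386.1 291.7] 3086 [ 0.4889 -0.247 ]
s [327.1 274.8] 486 [ 0.3876 -0.1286]
```

Call:
{"fn": "move_arm", "kwargs": {
  "motion": "38 -1.5 0 0;38 -1.5 0 0;38 -1.5 0 0;38 -1.5 0 0;38 -1.5 0 0;39 -1.5 0 0;0 0 40 0;0 0 40 0;0 0 40 0;0 0 20 0;0 0 0 0;0 0 0 0",
  "claw": -1
}}

```text
time: 13.6
eef_pos: [0.5275, 0.1132, 0.1077]
eef_rot: [0.686, 0.728, -0.001, -0.0]
ft_force: [0.9, 0.5, 0.7]
gripper_width: 0.0004
gripper_force: 0.0
```

Run:
```python
from h import *
go(.526,.114,.068,.06)
s=snap('side');t=snap('top')
A=cv2.resize(s['color'][140:310,280:450,::-1],None,fx=2.3,fy=2.3,interpolation=2);B=cv2.resize(t['color'][110:270,280:450,::-1],(391,391),interpolation=2)
cv2.imwrite('pics/e.png',np.hstack([A,B]))
```

```text
pos [0.5275 0.1132 0.1077] yaw 0.06 tilt [-0.002 -0.001] q7 -0.09 TWIST -0.0 shift after [ 1.  -1.3 39.7] shift if first [ 1.  -1.3 39.7] w 0.0004 t 13.6
```

View pics/e.png

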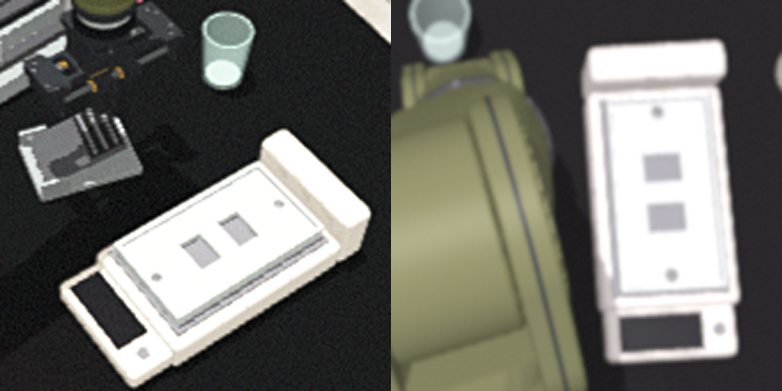

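The plate lies flush, with pins showing in both holes (side crop (157,277) and (280,203)). The gripper stands over the pad, so I'm pressing.

Call:
{"fn": "move_arm", "kwargs": {
  "motion": "0 0 15 0;0 0 15 0;0 0 8 0;0 0 6 0;0 0 6 0;0 0 6 0;0 0 4 0;0 0 2 0;0 0 0 0;0 0 0 0;0 0 0 0"
}}

```text
time: 14.8
eef_pos: [0.5325, 0.113, 0.0482]
eef_rot: [0.686, 0.728, 0.003, 0.003]
ft_force: [3.8, -1.4, 8.1]
gripper_width: 0.0006
gripper_force: 4.1
```

Call:
{"fn": "move_arm", "kwargs": {
  "motion": "0 0 3 0;0 0 3 0;0 0 2 0;0 0 0 0;0 0 0 0;0 0 0 0;0 0 0 0"
}}

```text
time: 15.5
eef_pos: [0.5333, 0.1129, 0.0407]
eef_rot: [0.686, 0.727, 0.004, 0.004]
ft_force: [4.7, -2.4, 12.1]
gripper_width: 0.0006
gripper_force: 5.8
```

Call:
{"fn": "move_arm", "kwargs": {
  "motion": "0 0 2 0;0 0 2 0;0 0 2 0;0 0 0 0;0 0 0 0;0 0 0 0;0 0 0 0"
}}

```text
time: 16.2
eef_pos: [0.5335, 0.1129, 0.0389]
eef_rot: [0.686, 0.727, 0.005, 0.004]
ft_force: [-3.1, -2.2, 52.8]
gripper_width: 0.0003
gripper_force: 26.2
```

Call:
{"fn": "move_arm", "kwargs": {
  "motion": "0 0 -10 0;0 0 -20 0;0 0 -30 0;0 0 -40 0;0 0 -40 0;0 0 -20 0;0 0 0 0;0 0 0 0"
}}

```text
time: 17.0
eef_pos: [0.5277, 0.1135, 0.1924]
eef_rot: [0.685, 0.728, 0.0, -0.0]
ft_force: [-0.3, 0.1, -1.2]
gripper_width: 0.0002
gripper_force: 0.0
```

Run:
```python
from h import *
t=snap('top');s=snap('side')
for n,(a,b),(c,d) in(('A',((214.3,166.7),(239,162.7)),((301.7,128.3),(314.3,140))),('B',((222.3,227.7),(248,223.3)),((260.7,151.7),(273.3,163.3)))):
    P=[onplane(t,q,.098)[0,:2] for q in(a,b)];Q=[onplane(s,q,.084)[0,:2] for q in(c,d)]
    for X in(P,Q): v=X[0]-X[1]; print(n,np.mean(X,0).round(4),np.linalg.norm(v).round(4),'baryaw',np.arctan2(v[1],v[0]).round(3))
# rack outline lip: line fit of outer edges in top view
g=cv2.cvtColor(t['color'],cv2.COLOR_RGB2GRAY)
go(.60,.353,.2,0)
cv2.imwrite('pics/f.png',np.hstack([cv2.resize(t['color'][145:255,195:275,::-1],None,fx=5,fy=5,interpolation=2),cv2.resize(s['color'][105:200,240:340,::-1],(400,550),interpolation=2)]))
```

```text
A [0.605  0.3467] 0.0661 baryaw 1.744
A [0.6033 0.3423] 0.0695 baryaw 1.673
B [0.4431 0.3168] 0.0669 baryaw 1.749
B [0.4415 0.3154] 0.0659 baryaw 1.73
pos [0.5271 0.1133 0.1912] yaw 0.06 tilt [-0.002 -0.   ] q7 -0.11 TWIST 0.06 shift after [239.7  72.9  -9.1] shift if first [234.9  87.2  -9.1] w 0.0004 t 17.1
```

View pics/f.png

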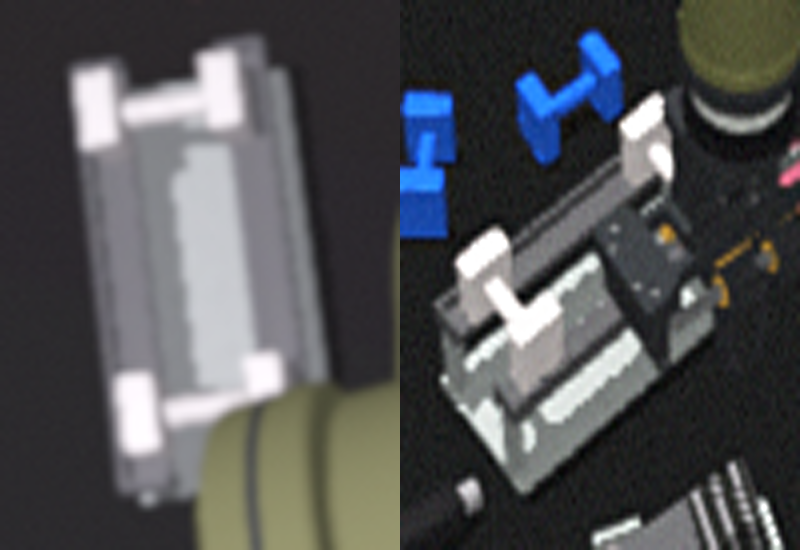

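Call:
{"fn": "move_arm", "kwargs": {
  "motion": "38 15 0 0;38 15 0 0;38 15 0 0;38 15 0 0;38 15 0 0;36.7 15.7 0 0;0 0 0 -0.115;0 0 40 0;0 0 20 0;0 0 0 0;0 0 0 0",
  "claw": 0.15
}}

```text
time: 18.2
eef_pos: [0.6045, 0.3448, 0.1312]
eef_rot: [0.643, 0.766, -0.001, -0.0]
ft_force: [-0.7, -0.4, -0.3]
gripper_width: 0.0506
gripper_force: 0.0
```

Run:
```python
from h import *
go(.604,.345,.078,.175)
t=snap('top');s=snap('side')
cv2.imwrite('pics/g.png',np.hstack([cv2.resize(t['color'][145:255,195:275,::-1],None,fx=5,fy=5,interpolation=2),cv2.resize(s['color'][105:200,240:340,::-1],(400,550),interpolation=2)]))
```

```text
pos [0.6045 0.3448 0.1312] yaw 0.175 tilt [-0.002 -0.001] q7 -0.29 TWIST -0.0 shift after [ 0.3 -0.4 53.2] shift if first [ 0.3 -0.4 53.2] w 0.0506 t 18.2
```

View pics/g.png

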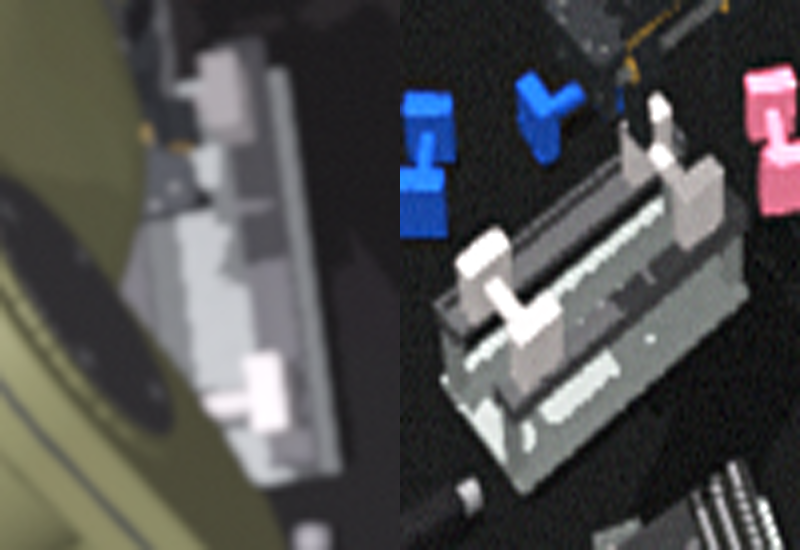

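The near finger stands in front of the bar and between the blocks, so I'm descending and gripping.

Call:
{"fn": "move_arm", "kwargs": {
  "motion": "0 0 15 0;0 0 15 0;0 0 10 0;0 0 8 0;0 0 4 0;0 0 0 0;0 0 0 0"
}}

```text
time: 19.0
eef_pos: [0.6052, 0.3453, 0.0805]
eef_rot: [0.643, 0.766, 0.0, 0.0]
ft_force: [-0.6, 0.2, -0.2]
gripper_width: 0.0501
gripper_force: 0.0
```

Call:
{"fn": "move_arm", "kwargs": {
  "motion": "0 0 0 0;0 0 0 0;0 0 0 0;0 0 0 0;0 0 0 0;0 0 0 0;0 0 0 0",
  "claw": -1
}}

```text
time: 19.7
eef_pos: [0.6056, 0.3453, 0.0805]
eef_rot: [0.643, 0.766, 0.001, 0.0]
ft_force: [2.4, 1.0, -0.6]
gripper_width: 0.0132
gripper_force: 30.0
```

Call:
{"fn": "move_arm", "kwargs": {
  "motion": "0 0 -10 0;0 0 -20 0;0 0 -30 0;0 0 -35 0;0 0 -15 0;0 0 0 0;0 0 0 0"
}}

```text
time: 20.4
eef_pos: [0.6036, 0.3446, 0.1887]
eef_rot: [0.643, 0.766, -0.001, -0.001]
ft_force: [-0.5, -0.3, -6.2]
gripper_width: 0.0129
gripper_force: 30.0
```

Run:
```python
from h import *
go(.6006,-.1117,.12,.06)
```

```text
pos [0.6036 0.3446 0.1887] yaw 0.175 tilt [-0.003 -0.001] q7 -0.3 TWIST 0.115 shift after [-455.2  -30.1   69.4] shift if first [-448.7  -82.3   69.4] w 0.0129 t 20.4
```

Call:
{"fn": "move_arm", "kwargs": {
  "motion": "0 0 0 0.115;-38 -2.5 0 0;-38 -2.5 0 0;-38 -2.5 0 0;-38 -2.5 0 0;-38 -2.5 0 0;-38 -2.5 0 0;-38 -2.5 0 0;-38 -2.5 0 0;-38 -2.5 0 0;-38 -2.5 0 0;-38 -2.5 0 0;-37 -2.5 0 0;0 0 30 0;0 0 25 0;0 0 15 0;0 0 0 0;0 0 0 0"
}}

```text
time: 22.2
eef_pos: [0.6022, -0.1105, 0.1198]
eef_rot: [0.685, 0.728, -0.0, -0.0]
ft_force: [-0.4, -0.9, -4.9]
gripper_width: 0.0129
gripper_force: 30.0
```

Run:
```python
from h import *
go(.6006,-.1117,.0915,.06)
t=snap('top');s=snap('side')
cv2.imwrite('pics/i.png',np.hstack([cv2.resize(t['color'][115:265,350:440,::-1],None,fx=3,fy=3,interpolation=2),cv2.resize(s['color'][170:320,290:450,::-1],(480,450),interpolation=2)]))
```

```text
pos [ 0.6022 -0.1105  0.1198] yaw 0.061 tilt [-0.001  0.   ] q7 0.25 TWIST 0.001 shift after [-1.1 -1.6 28.3] shift if first [-1.1 -1.6 28.3] w 0.0129 t 22.2
```

View pics/i.png

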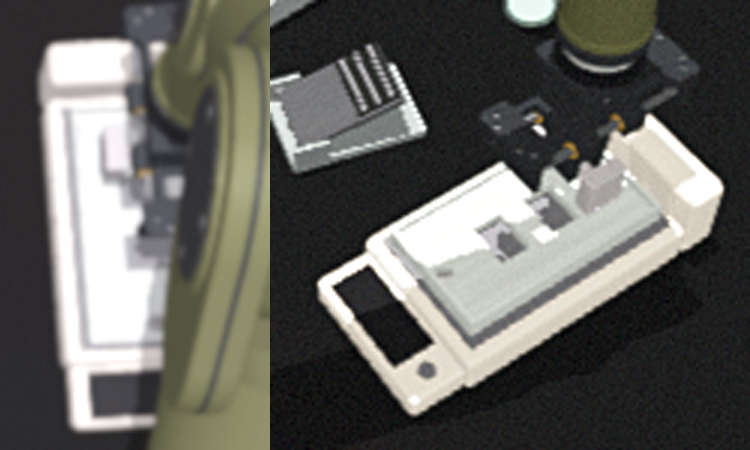

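Call:
{"fn": "move_arm", "kwargs": {
  "motion": "-1 -1.6 10 0;0 0 8 0;0 0 4 0;0 0 3 0;0 0 2 0;0 0 1 0;0 0 0 0;0 0 0 0;0 0 0 0"
}}

```text
time: 23.2
eef_pos: [0.6009, -0.112, 0.0924]
eef_rot: [0.686, 0.728, 0.0, 0.0]
ft_force: [0.7, -0.1, -5.8]
gripper_width: 0.0132
gripper_force: 30.0
```

Call:
{"fn": "move_arm", "kwargs": {
  "motion": "0 0 1 0;0 0 0.7 0;0 0 0 0;0 0 0 0;0 0 0 0"
}}

```text
time: 23.7
eef_pos: [0.6008, -0.1119, 0.0905]
eef_rot: [0.686, 0.728, 0.0, 0.0]
ft_force: [-0.3, 0.4, -5.6]
gripper_width: 0.0132
gripper_force: 30.0
```

Call:
{"fn": "move_arm", "kwargs": {
  "motion": "0 0 0.8 0;0 0 0.7 0;0 0 0 0;0 0 0 0;0 0 0 0"
}}

```text
time: 24.2
eef_pos: [0.6008, -0.1119, 0.0904]
eef_rot: [0.686, 0.728, 0.0, 0.0]
ft_force: [-2.5, 1.2, 6.1]
gripper_width: 0.013
gripper_force: 30.0
```

Contact (weight is down on the plate). Release and retreat straight up.

Call:
{"fn": "move_arm", "kwargs": {
  "motion": "0 0 -0.7 0;0 0 0 0;0 0 0 0;0 0 0 0;0 0 0 0;0 0 0 0;0 0 0 0;0 0 0 0",
  "claw": 0.1
}}

```text
time: 25.0
eef_pos: [0.6007, -0.1119, 0.0896]
eef_rot: [0.686, 0.728, -0.0, -0.0]
ft_force: [0.3, -0.1, -0.5]
gripper_width: 0.0486
gripper_force: 0.0
```

Call:
{"fn": "move_arm", "kwargs": {
  "motion": "0 0 -10 0;0 0 -20 0;0 0 -30 0;0 0 -40 0;0 0 -10 0;0 0 0 0;0 0 0 0"
}}

```text
time: 25.7
eef_pos: [0.6, -0.1117, 0.1991]
eef_rot: [0.686, 0.728, -0.0, -0.001]
ft_force: [0.7, 1.3, -0.8]
gripper_width: 0.0485
gripper_force: 0.0
```

Run:
```python
from h import *
go(.4423,.316,.15,.175)
t=snap('top');s=snap('side')
w=lambda I:I.min(2)>200
for n,c,reg in(('top',t,(200,145,270,250)),('side',s,(245,135,285,175))):
    for ce,ar in blobs(c,reg,w):print(n,ce.round(1),ar,onplane(c,ce,.098)[0,:2].round(3))
```

```text
pos [ 0.6    -0.1117  0.1991] yaw 0.06 tilt [-0.001  0.   ] q7 0.25 TWIST -0.115 shift after [448.6 -80.8  49.4] shift if first [ 436.4 -131.7   49.4] w 0.0485 t 25.7
top [240.  214.4] 591 [0.472 0.305]
top [222.1 227.3] 112 [0.438 0.35 ]
side [260.2 148.3] 54 [0.436 0.349]
side [270.  158.8] 142 [0.442 0.292]
side [281.6 172.7] 23 [0.444 0.223]
```

Call:
{"fn": "move_arm", "kwargs": {
  "motion": "36 -11 0 0;36 -11 0 0;36 -11 0 0;36 -11 0 0;36 -11 0 0;36 -11 0 0;36 -11 0 0;36 -11 0 0;37 -11 0 0;37 -11 0 0;37 -11 0 0;37.4 -10.7 0 0;0 0 0 -0.115;0 0 30 0;0 0 30 0;0 0 0 0;0 0 0 0"
}}

```text
time: 27.5
eef_pos: [0.4426, 0.3152, 0.139]
eef_rot: [0.643, 0.766, -0.001, -0.0]
ft_force: [-0.4, -0.3, 0.9]
gripper_width: 0.0486
gripper_force: 0.0
```

Run:
```python
from h import *
go(.4423,.316,.080,.175)
t=snap('top');s=snap('side')
cv2.imwrite('pics/j.png',np.hstack([cv2.resize(t['color'][145:255,195:275,::-1],None,fx=5,fy=5,interpolation=2),cv2.resize(s['color'][105:200,240:340,::-1],(400,550),interpolation=2)]))
```

```text
pos [0.4426 0.3152 0.139 ] yaw 0.175 tilt [-0.002 -0.002] q7 -0.36 TWIST -0.0 shift after [ 0.9 -0.  59. ] shift if first [ 0.9 -0.  59. ] w 0.0486 t 27.5
```

View pics/j.png

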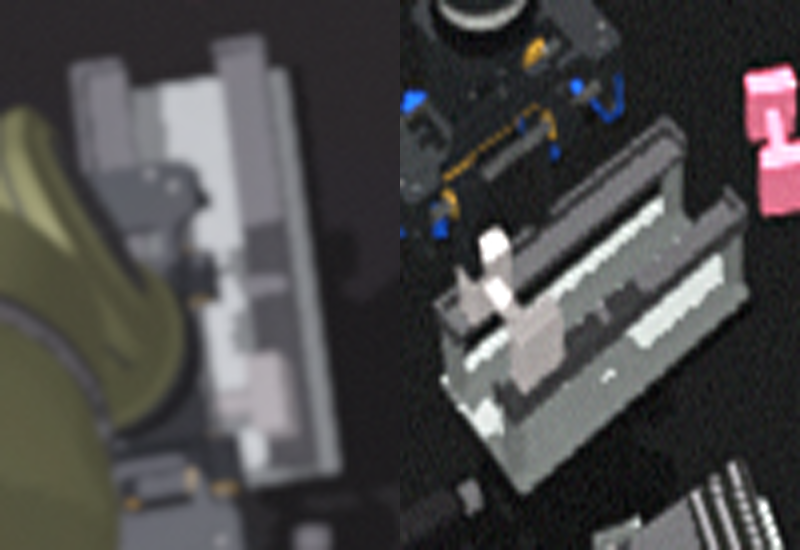

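The fingers straddle the near weight's bar as they did with the first one, so I'm descending and gripping.

Call:
{"fn": "move_arm", "kwargs": {
  "motion": "0.8 0 15 0;0 0 15 0;0 0 12 0;0 0 10 0;0 0 5 0;0 0 2 0;0 0 0 0;0 0 0 0"
}}

```text
time: 28.4
eef_pos: [0.4432, 0.3167, 0.0811]
eef_rot: [0.643, 0.766, 0.0, 0.0]
ft_force: [0.7, 0.8, -0.2]
gripper_width: 0.0484
gripper_force: 0.0
```

Call:
{"fn": "move_arm", "kwargs": {
  "motion": "0 0 0 0;0 0 0 0;0 0 0 0;0 0 0 0;0 0 0 0;0 0 0 0;0 0 0 0",
  "claw": -1
}}

```text
time: 29.1
eef_pos: [0.4435, 0.3168, 0.0808]
eef_rot: [0.643, 0.766, 0.001, 0.0]
ft_force: [2.3, 0.9, 0.7]
gripper_width: 0.0129
gripper_force: 30.0
```

Call:
{"fn": "move_arm", "kwargs": {
  "motion": "0 0 -10 0;0 0 -20 0;0 0 -30 0;0 0 -35 0;0 0 -15 0;0 0 0 0;0 0 0 0"
}}

```text
time: 29.8
eef_pos: [0.4419, 0.3161, 0.1903]
eef_rot: [0.642, 0.766, -0.001, -0.0]
ft_force: [-0.6, -0.2, -3.6]
gripper_width: 0.0131
gripper_force: 30.0
```

Run:
```python
from h import *
go(.5008,-.1177,.12,.06)
t=snap('top');s=snap('side')
w=lambda I:I.min(2)>200
# plate state from side: slot/hole + weight
for n,c,reg in(('side',s,(330,200,425,300)),):
    for ce,ar in blobs(c,reg,lambda I:I.max(2)<185,4):print(n,ce.round(1),ar,onplane(c,ce,.07)[0,:2].round(4))
```

```text
pos [0.4419 0.3161 0.1903] yaw 0.175 tilt [-0.002 -0.001] q7 -0.37 TWIST 0.115 shift after [-436.5   32.8   70.6] shift if first [-437.4  -17.6   70.6] w 0.0131 t 29.8
side [355.  215.3] 1675 [ 0.5557 -0.0053]
side [418.9 204.7] 131 [ 0.7351 -0.0682]
side [381.4 225.8] 79 [ 0.598  -0.0743]
side [379.7 235.2] 21 [ 0.5752 -0.098 ]
side [396.4 241.6] 103 [ 0.6017 -0.1387]
side [362.4 244.9] 16 [ 0.5164 -0.1   ]
side [388.2 262.7] 186 [ 0.5427 -0.1818]
side [370.1 246.6] 9 [ 0.5313 -0.1151]
side [416.5 247.8] 6 [ 0.6356 -0.183 ]
side [337.4 257.8] 35 [ 0.4369 -0.1   ]
side [401.  284.6] 1576 [ 0.5318 -0.2512]
side [347.6 260.2] 5 [ 0.4559 -0.1201]
side [334.5 280.6] 194 [ 0.3937 -0.1542]
side [349.9 273.6] 16 [ 0.4386 -0.1573]
side [354.5 278. ] 4 [ 0.4417 -0.1742]
side [357.5 284. ] 6 [ 0.4385 -0.1927]
```

Call:
{"fn": "move_arm", "kwargs": {
  "motion": "0 0 0 0.115;-36 3 0 0;-36 3 0 0;-36 3 0 0;-36 3 0 0;-36 3 0 0;-36 3 0 0;-36 3 0 0;-36 3 0 0;-37 2 0 0;-37 2 0 0;-37 2 0 0;-37.5 2.8 0 0;0 0 30 0;0 0 25 0;0 0 15 0;0 0 0 0;0 0 0 0"
}}

```text
time: 31.7
eef_pos: [0.5014, -0.1171, 0.1201]
eef_rot: [0.686, 0.728, -0.0, -0.001]
ft_force: [-0.3, -0.8, -3.5]
gripper_width: 0.0131
gripper_force: 30.0
```

Run:
```python
from h import *
go(.5008,-.1177,.0915,.06)
```

```text
pos [ 0.5014 -0.1171  0.1201] yaw 0.06 tilt [-0.002  0.   ] q7 0.27 TWIST -0.0 shift after [-0.6 -0.6 28.6] shift if first [-0.6 -0.6 28.6] w 0.0131 t 31.7
```

Call:
{"fn": "move_arm", "kwargs": {
  "motion": "-0.5 -0.5 10 0;0 0 8 0;0 0 4 0;0 0 3 0;0 0 2 0;0 0 1.5 0;0 0 0 0;0 0 0 0;0 0 0 0"
}}

```text
time: 32.6
eef_pos: [0.5015, -0.1177, 0.0924]
eef_rot: [0.686, 0.728, 0.0, 0.0]
ft_force: [-1.7, 0.1, -4.3]
gripper_width: 0.0133
gripper_force: 30.0
```

Call:
{"fn": "move_arm", "kwargs": {
  "motion": "0 0 1 0;0 0 0.7 0;0 0 0 0;0 0 0 0;0 0 0 0"
}}

```text
time: 33.1
eef_pos: [0.5015, -0.1177, 0.0908]
eef_rot: [0.686, 0.728, 0.0, 0.0]
ft_force: [-1.4, -0.6, 2.9]
gripper_width: 0.0134
gripper_force: 30.0
```

Call:
{"fn": "move_arm", "kwargs": {
  "motion": "0 0 0 0;0 0 0 0;0 0 0 0;0 0 0 0;0 0 0 0;0 0 0 0;0 0 0 0;0 0 0 0",
  "claw": 0.1
}}

```text
time: 33.9
eef_pos: [0.5014, -0.1177, 0.0905]
eef_rot: [0.686, 0.728, 0.0, -0.0]
ft_force: [0.3, -0.1, -0.2]
gripper_width: 0.0483
gripper_force: 0.0
```

Call:
{"fn": "move_arm", "kwargs": {
  "motion": "0 0 -10 0;0 0 -20 0;0 0 -30 0;0 0 -40 0;0 0 -10 0;0 0 0 0;0 0 0 0"
}}

```text
time: 34.6
eef_pos: [0.5008, -0.1175, 0.2]
eef_rot: [0.686, 0.728, -0.0, -0.0]
ft_force: [-0.4, 0.1, -0.9]
gripper_width: 0.0485
gripper_force: 0.0
```

Run:
```python
from h import *
go(.5275,.1132,.095,.06)
```

```text
pos [ 0.5008 -0.1175  0.2   ] yaw 0.06 tilt [-0.001  0.   ] q7 0.26 TWIST 0.0 shift after [228.7  40.5 105.1] shift if first [228.7  40.6 105.1] w 0.0485 t 34.6
```

Call:
{"fn": "move_arm", "kwargs": {
  "motion": "38 7 0 0;38 7 0 0;38 7 0 0;38 7 0 0;38 7 0 0;38.7 5.6 0 0;0 0 40 0;0 0 40 0;0 0 15 0;0 0 0 0;0 0 0 0",
  "claw": -1
}}

```text
time: 35.7
eef_pos: [0.5276, 0.1127, 0.1047]
eef_rot: [0.686, 0.728, -0.001, -0.001]
ft_force: [0.5, -0.2, 0.7]
gripper_width: 0.0001
gripper_force: 0.0
```

Run:
```python
from h import *
go(.5275,.1132,.0457,.06)
t=snap('top');s=snap('side')
cv2.imwrite('pics/k.png',np.hstack([cv2.resize(t['color'][115:265,350:440,::-1],None,fx=3,fy=3,interpolation=2),cv2.resize(s['color'][170:320,290:450,::-1],(480,450),interpolation=2)]))
```

```text
pos [0.5276 0.1127 0.1047] yaw 0.06 tilt [-0.002 -0.001] q7 -0.1 TWIST -0.0 shift after [ 0.5  0.  59. ] shift if first [ 0.5  0.  59. ] w 0.0001 t 35.7
```

View pics/k.png

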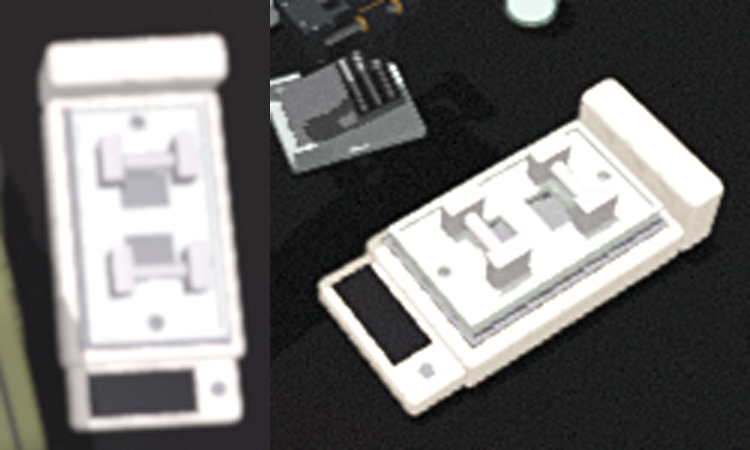

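Both weights lie flat on the seated plate, with the pins in both holes (top crop (137,122) and (155,322)). Now pressing the pedal.

Call:
{"fn": "move_arm", "kwargs": {
  "motion": "0 0 15 0;0 0 12 0;0 0 8 0;0 0 6 0;0 0 6 0;0 0 6 0;0 0 5 0;0 0 4 0;0 0 3 0;0 0 2 0;0 0 2 0;0 0 1 0;0 0 0 0;0 0 0 0;0 0 0 0;0 0 0 0"
}}

```text
time: 37.4
eef_pos: [0.5333, 0.1123, 0.0397]
eef_rot: [0.686, 0.727, 0.004, 0.004]
ft_force: [0.9, -3.3, 33.4]
gripper_width: 0.0006
gripper_force: 16.1
```

Call:
{"fn": "move_arm", "kwargs": {
  "motion": "0 0 1 0;0 0 0.5 0;0 0 0 0;0 0 0 0;0 0 0 0"
}}

```text
time: 37.9
eef_pos: [0.5333, 0.1123, 0.0393]
eef_rot: [0.686, 0.727, 0.004, 0.004]
ft_force: [-1.3, -2.3, 42.3]
gripper_width: 0.0009
gripper_force: 21.5
```

Call:
{"fn": "move_arm", "kwargs": {
  "motion": "0 0 -10 0;0 0 -20 0;0 0 -30 0;0 0 -40 0;0 0 -40 0;0 0 -20 0;0 0 0 0;0 0 0 0"
}}

```text
time: 38.7
eef_pos: [0.5278, 0.1131, 0.1938]
eef_rot: [0.685, 0.728, -0.0, -0.0]
ft_force: [-0.5, -0.2, -0.5]
gripper_width: 0.0003
gripper_force: 0.0
```

Run:
```python
from h import *
go(.5015,-.1177,.15,.06)
t=snap('top');s=snap('side')
for n,c,reg in(('side',s,(330,200,425,300)),('top',t,(370,145,430,235))):
    for ce,ar in blobs(c,reg,lambda I:I.max(2)<185,4):print(n,ce.round(1),ar)
```

```text
pos [0.5278 0.1131 0.1938] yaw 0.06 tilt [-0.  0.] q7 -0.11 TWIST 0.0 shift after [-228.8  -40.1   43.8] shift if first [-228.8  -40.1   43.8] w 0.0003 t 38.7
side [354.4 215.1] 1732
side [418.9 204.7] 131
side [381.4 225.8] 79
side [379.8 235.1] 20
side [352.6 242.6] 76
side [396.6 241.6] 100
side [364.4 243.7] 9
side [388.3 262.7] 180
side [369.3 245.7] 7
side [416.5 247.8] 6
side [337.3 257.6] 33
side [368.9 260.2] 93
side [400.9 284.7] 1572
side [347.6 260.2] 5
side [334.5 280.6] 194
side [348.  270.2] 4
side [351.6 274.8] 9
side [370. 277.] 5
side [357.5 284. ] 6
top [381.6 145.2] 38
top [426.9 169.5] 296
top [386.5 174.8] 25
top [409.1 173.4] 22
top [396.4 173. ] 25
top [370.4 223.6] 44
top [412.  209.2] 9
top [376.4 220.9] 58
top [387.3 211.2] 6
```

Call:
{"fn": "move_arm", "kwargs": {
  "motion": "-38 -7 0 0;-38 -7 0 0;-38 -7 0 0;-38 -7 0 0;-38 -7 0 0;-38.8 -5 0 0;0 0 40 0;0 0 15 0;0 0 10 0;0 0 0 0;0 0 0 0",
  "claw": 0.1
}}

```text
time: 39.9
eef_pos: [0.5021, -0.1174, 0.1289]
eef_rot: [0.685, 0.728, -0.0, -0.0]
ft_force: [0.6, 0.6, -0.8]
gripper_width: 0.0483
gripper_force: 0.0
```

Run:
```python
from h import *
go(.5015,-.1177,.0905,.06)
t=snap('top');s=snap('side')
for n,c,reg in(('side',s,(330,200,425,300)),):
    for ce,ar in blobs(c,reg,lambda I:I.max(2)<185,4):
        if ar<300: print(n,ce.round(1),ar)
```

```text
pos [ 0.5021 -0.1174  0.1289] yaw 0.061 tilt [-0.  0.] q7 0.27 TWIST 0.001 shift after [-0.2 -0.6 38.4] shift if first [-0.2 -0.6 38.4] w 0.0483 t 39.9
side [418.9 204.7] 131
side [417.  247.6] 5
side [347.6 260.9] 14
side [334.9 280.9] 214
side [341.9 293. ] 32
```

Call:
{"fn": "move_arm", "kwargs": {
  "motion": "0 -0.6 15 0;0 0 10 0;0 0 8 0;0 0 4 0;0 0 1 0;0 0 0 0;0 0 0 0"
}}

```text
time: 40.7
eef_pos: [0.5016, -0.1179, 0.0913]
eef_rot: [0.686, 0.728, 0.0, 0.0]
ft_force: [1.0, 0.0, -0.4]
gripper_width: 0.0484
gripper_force: 0.0
```

Call:
{"fn": "move_arm", "kwargs": {
  "motion": "0 0 0 0;0 0 0 0;0 0 0 0;0 0 0 0;0 0 0 0;0 0 0 0;0 0 0 0",
  "claw": -1
}}

```text
time: 41.4
eef_pos: [0.5015, -0.1178, 0.091]
eef_rot: [0.686, 0.728, 0.0, 0.0]
ft_force: [-0.1, -0.1, 0.2]
gripper_width: 0.0133
gripper_force: 30.0
```

Call:
{"fn": "move_arm", "kwargs": {
  "motion": "0 0 -5 0;0 0 -15 0;0 0 -25 0;0 0 -30 0;0 0 -20 0;0 0 0 0;0 0 0 0"
}}

```text
time: 42.1
eef_pos: [0.5008, -0.1176, 0.1856]
eef_rot: [0.686, 0.728, -0.0, -0.0]
ft_force: [-0.1, -0.3, -3.9]
gripper_width: 0.0129
gripper_force: 30.0
```

Run:
```python
from h import *
go(.4435,.3168,.12,.175)
```

```text
pos [ 0.5008 -0.1176  0.1856] yaw 0.06 tilt [-0.001  0.   ] q7 0.26 TWIST -0.115 shift after [437.8  19.2  65.7] shift if first [437.1 -31.1  65.7] w 0.0129 t 42.1
```

Call:
{"fn": "move_arm", "kwargs": {
  "motion": "36 -2.5 0 0;36 -2.5 0 0;36 -2.5 0 0;36 -2.5 0 0;36 -2.5 0 0;36 -2.5 0 0;36 -2.5 0 0;36 -2.5 0 0;37 -2.5 0 0;37 -2.5 0 0;37 -2.5 0 0;38 -3 0 0;0 0 0 -0.115;0 0 35 0;0 0 20 0;0 0 5 0;0 0 0 0;0 0 0 0"
}}

```text
time: 43.9
eef_pos: [0.4451, 0.3166, 0.1262]
eef_rot: [0.643, 0.766, 0.0, 0.0]
ft_force: [0.5, 0.3, -3.7]
gripper_width: 0.0129
gripper_force: 30.0
```

Run:
```python
from h import *
go(.4438,.3168,.082,.175)
```

```text
pos [0.4451 0.3166 0.1262] yaw 0.175 tilt [0. 0.] q7 -0.35 TWIST -0.0 shift after [ 0.5 -1.2 44.2] shift if first [ 0.5 -1.2 44.2] w 0.0129 t 43.9
```

Call:
{"fn": "move_arm", "kwargs": {
  "motion": "0.4 -0.5 15 0;0 0 12 0;0 0 8 0;0 0 4 0;0 0 3 0;0 0 1 0;0 0 0 0;0 0 0 0;0 0 0 0"
}}

```text
time: 44.8
eef_pos: [0.4444, 0.317, 0.0833]
eef_rot: [0.643, 0.766, 0.0, 0.0]
ft_force: [-0.4, -0.6, -4.3]
gripper_width: 0.0129
gripper_force: 30.0
```

Call:
{"fn": "move_arm", "kwargs": {
  "motion": "0 0 1 0;0 0 0.7 0;0 0 0 0;0 0 0 0;0 0 0 0"
}}

```text
time: 45.3
eef_pos: [0.4442, 0.3168, 0.0813]
eef_rot: [0.643, 0.766, 0.0, -0.0]
ft_force: [-0.4, -0.4, -4.6]
gripper_width: 0.0131
gripper_force: 30.0
```

Call:
{"fn": "move_arm", "kwargs": {
  "motion": "0 0 0.8 0;0 0 0.4 0;0 0 0 0;0 0 0 0;0 0 0 0"
}}

```text
time: 45.8
eef_pos: [0.4443, 0.3169, 0.081]
eef_rot: [0.643, 0.766, 0.0, -0.0]
ft_force: [-2.2, -0.5, 5.4]
gripper_width: 0.0127
gripper_force: 30.0
```

Seated on the rails at the original height. Release, go up and fetch the other.

Call:
{"fn": "move_arm", "kwargs": {
  "motion": "0 0 -0.6 0;0 0 0 0;0 0 0 0;0 0 0 0;0 0 0 0;0 0 0 0;0 0 0 0;0 0 0 0",
  "claw": 0.1
}}

```text
time: 46.6
eef_pos: [0.4442, 0.3169, 0.0807]
eef_rot: [0.643, 0.766, 0.0, -0.0]
ft_force: [-1.1, 0.1, 0.3]
gripper_width: 0.0485
gripper_force: 0.0
```

Call:
{"fn": "move_arm", "kwargs": {
  "motion": "0 0 -10 0;0 0 -20 0;0 0 -30 0;0 0 -40 0;0 0 -10 0;0 0 0 0;0 0 0 0"
}}

```text
time: 47.3
eef_pos: [0.4436, 0.3166, 0.1903]
eef_rot: [0.643, 0.766, -0.0, -0.0]
ft_force: [0.4, -0.3, -0.4]
gripper_width: 0.0481
gripper_force: 0.0
```

Run:
```python
from h import *
go(.6008,-.1119,.12,.06)
t=snap('top');s=snap('side')
for n,c,reg in(('side',s,(330,200,425,300)),):
    for ce,ar in blobs(c,reg,lambda I:I.max(2)<185,4):
        if ar<300: print(n,ce.round(1),ar)
```

```text
pos [0.4436 0.3166 0.1903] yaw 0.175 tilt [-0.001 -0.   ] q7 -0.36 TWIST 0.115 shift after [-437.2  131.3   70.3] shift if first [-449.4   80.2   70.3] w 0.0481 t 47.3
side [418.9 204.7] 131
side [381.4 225.8] 75
side [379.7 235.2] 21
side [396.4 241.6] 101
side [362.5 244.9] 16
side [388.5 262.5] 200
side [370.2 246.7] 9
side [417.  247.6] 5
side [337.1 257.6] 35
side [347.6 260.2] 5
side [334.5 280.7] 196
side [349.9 273.7] 15
side [357.5 284. ] 6
```

Far weight and plate are unmoved.

Call:
{"fn": "move_arm", "kwargs": {
  "motion": "0 0 0 0.115;-36 11 0 0;-36 11 0 0;-36 11 0 0;-36 11 0 0;-36 11 0 0;-36 11 0 0;-36 11 0 0;-36 11 0 0;-37 11 0 0;-37 11 0 0;-37 11 0 0;-38 10 0 0;0 0 35 0;0 0 20 0;0 0 8 0;0 0 0 0;0 0 0 0"
}}

```text
time: 49.2
eef_pos: [0.6014, -0.1112, 0.1279]
eef_rot: [0.685, 0.728, 0.0, 0.0]
ft_force: [0.3, 0.3, 0.7]
gripper_width: 0.0487
gripper_force: 0.0
```

Run:
```python
from h import *
go(.6008,-.1119,.0905,.06)
```

```text
pos [ 0.6014 -0.1112  0.1279] yaw 0.06 tilt [0. 0.] q7 0.26 TWIST 0.0 shift after [-0.6 -0.7 37.4] shift if first [-0.6 -0.7 37.4] w 0.0487 t 49.2
```

Call:
{"fn": "move_arm", "kwargs": {
  "motion": "-0.6 -0.6 15 0;0 0 10 0;0 0 8 0;0 0 4 0;0 0 0 0;0 0 0 0"
}}

```text
time: 49.8
eef_pos: [0.6009, -0.1121, 0.091]
eef_rot: [0.686, 0.728, 0.0, 0.0]
ft_force: [-0.7, 0.1, -0.2]
gripper_width: 0.0482
gripper_force: 0.0
```

Call:
{"fn": "move_arm", "kwargs": {
  "motion": "0 0 0 0;0 0 0 0;0 0 0 0;0 0 0 0;0 0 0 0;0 0 0 0;0 0 0 0",
  "claw": -1
}}

```text
time: 50.5
eef_pos: [0.6007, -0.1121, 0.0908]
eef_rot: [0.686, 0.728, 0.0, 0.0]
ft_force: [0.3, -0.2, 1.8]
gripper_width: 0.0128
gripper_force: 30.0
```

Call:
{"fn": "move_arm", "kwargs": {
  "motion": "0 0 -5 0;0 0 -15 0;0 0 -25 0;0 0 -30 0;0 0 -20 0;0 0 0 0;0 0 0 0"
}}

```text
time: 51.2
eef_pos: [0.6001, -0.112, 0.1857]
eef_rot: [0.686, 0.728, -0.0, -0.0]
ft_force: [0.6, -0.0, -6.4]
gripper_width: 0.0128
gripper_force: 30.0
```

Run:
```python
from h import *
go(.6054,.3453,.12,.175)
```

```text
pos [ 0.6001 -0.112   0.1857] yaw 0.06 tilt [-0.  0.] q7 0.25 TWIST -0.115 shift after [449.4  84.9  65.8] shift if first [456.1  32.8  65.8] w 0.0128 t 51.2
```

Call:
{"fn": "move_arm", "kwargs": {
  "motion": "38 2.7 0 0;38 2.7 0 0;38 2.7 0 0;38 2.7 0 0;38 2.7 0 0;38 2.7 0 0;38 2.7 0 0;38 2.7 0 0;38 2.7 0 0;38 2.7 0 0;38 2.7 0 0;38 3 0 0;0 0 0 -0.115;0 0 35 0;0 0 20 0;0 0 5 0;0 0 0 0;0 0 0 0"
}}

```text
time: 53.0
eef_pos: [0.6064, 0.3452, 0.1262]
eef_rot: [0.643, 0.766, 0.001, 0.0]
ft_force: [0.8, 0.8, -3.8]
gripper_width: 0.0128
gripper_force: 30.0
```

Run:
```python
from h import *
go(.6054,.3453,.082,.175)
```

```text
pos [0.6064 0.3452 0.1262] yaw 0.175 tilt [0.001 0.001] q7 -0.29 TWIST -0.0 shift after [ 0.3 -1.  44.2] shift if first [ 0.3 -1.  44.2] w 0.0128 t 53.0
```

Call:
{"fn": "move_arm", "kwargs": {
  "motion": "0.3 -0.8 15 0;0 0 12 0;0 0 8 0;0 0 4 0;0 0 3 0;0 0 1 0;0 0 0 0;0 0 0 0;0 0 0 0"
}}

```text
time: 53.9
eef_pos: [0.6053, 0.3453, 0.0832]
eef_rot: [0.643, 0.766, 0.0, 0.0]
ft_force: [-0.6, 0.3, -5.0]
gripper_width: 0.0131
gripper_force: 30.0
```

Call:
{"fn": "move_arm", "kwargs": {
  "motion": "0 0 1 0;0 0 0.8 0;0 0 0.8 0;0 0 0 0;0 0 0 0;0 0 0 0"
}}

```text
time: 54.5
eef_pos: [0.6051, 0.3452, 0.0808]
eef_rot: [0.643, 0.766, 0.0, 0.0]
ft_force: [-2.1, -1.9, 4.5]
gripper_width: 0.0128
gripper_force: 30.0
```

Call:
{"fn": "move_arm", "kwargs": {
  "motion": "0 0 -0.4 0;0 0 0 0;0 0 0 0;0 0 0 0;0 0 0 0;0 0 0 0;0 0 0 0;0 0 0 0",
  "claw": 0.1
}}

```text
time: 55.3
eef_pos: [0.605, 0.3452, 0.0805]
eef_rot: [0.643, 0.766, 0.0, -0.0]
ft_force: [-0.1, 0.2, -0.4]
gripper_width: 0.0484
gripper_force: 0.0
```

Call:
{"fn": "move_arm", "kwargs": {
  "motion": "0 0 -10 0;0 0 -20 0;0 0 -30 0;0 0 -40 0;0 0 -30 0;-40 -10 0 0;-40 -10 0 0;-40 -10 0 0;-40 -10 0 0;-40 -10 0 0;-40 -10 0 0;-40 0 0 0;-40 0 0 0;-40 0 0 0;-40 0 0 0;0 0 0 0;0 0 0 0;0 0 0 0"
}}

```text
time: 57.1
eef_pos: [0.6157, -0.0572, 0.2108]
eef_rot: [0.642, 0.767, 0.001, -0.0]
ft_force: [-0.4, 1.0, 0.8]
gripper_width: 0.0483
gripper_force: 0.0
```

Run:
```python
from h import *
go(.6054,.3453,.082,.175)
t=snap('top');s=snap('side')
w=lambda I:I.min(2)>200
for n,c,reg in(('top',t,(200,145,270,250)),('side',s,(245,115,335,190))):
    for ce,ar in blobs(c,reg,w):print(n,ce.round(1),ar,onplane(c,ce,.098)[0,:2].round(3))
```

```text
pos [ 0.6157 -0.0572  0.2108] yaw 0.177 tilt [0.    0.002] q7 0.27 TWIST 0.002 shift after [398.   59.9 129.5] shift if first [397.9  60.7 129.5] w 0.0483 t 57.1
top [234.4 172.5] 224 [0.584 0.325]
top [214.7 176. ] 101 [0.574 0.377]
top [240.2 214.5] 608 [0.472 0.305]
top [222.1 227.6] 114 [0.437 0.35 ]
side [330.7 119. ] 23 [0.697 0.354]
side [332.9 129.3] 26 [0.676 0.307]
side [294.2 128.5] 47 [0.571 0.375]
side [284.2 150.4] 260 [0.496 0.302]
side [259.9 148.4] 53 [0.435 0.349]
side [314.5 153.5] 44 [0.569 0.243]
side [290.6 167.9] 136 [0.477 0.226]
side [262.  178.2] 42 [0.385 0.233]
side [272. 180.] 8 [0.407 0.212]
```

The far weight now reads about 26 mm along the rack from where I set it, so the knock seems to have come. I'll verify it still lies across both rails, square and at rest.

Run:
```python
from h import *
t=snap('top');s=snap('side')
for th in(215,228,238):
  w=lambda I:I.min(2)>th
  for n,c,reg in(('top',t,(200,145,270,250)),('side',s,(245,110,325,180))):
    for ce,ar in blobs(c,reg,w,12):print(th,n,ce.round(1),ar,onplane(c,ce,.099)[0,:2].round(4))
for n,c,reg in(('side',s,(330,200,425,300)),):
    for ce,ar in blobs(c,reg,lambda I:I.max(2)<185,4):
        if ar<300: print(n,ce.round(1),ar)
g=cv2.cvtColor(t['color'],cv2.COLOR_RGB2GRAY)
```

```text
215 top [235.4 173.3] 160 [0.5814 0.3223]
215 top [214.9 176. ] 87 [0.5736 0.376 ]
215 top [243.2 224.1] 177 [0.4468 0.2961]
215 top [222.1 227.5] 100 [0.4376 0.3499]
215 side [294.3 128.4] 46 [0.571  0.3737]
215 side [304.1 137.9] 82 [0.5759 0.3186]
215 side [273.7 156.9] 153 [0.4546 0.2927]
215 side [260.  148.4] 51 [0.4354 0.3478]
215 side [314.2 153.8] 38 [0.5672 0.2409]
215 side [290.6 168. ] 131 [0.4762 0.2254]
215 side [261.3 177.1] 26 [0.3847 0.2372]
228 top [235.6 173.4] 122 [0.5811 0.3218]
228 top [214.9 176. ] 72 [0.5736 0.376 ]
228 top [243.8 224. ] 142 [0.4471 0.2945]
228 top [222.2 227.3] 85 [0.438  0.3498]
228 side [294.3 128.4] 46 [0.571  0.3737]
228 side [304.2 137.9] 77 [0.5761 0.3186]
228 side [259.9 148.4] 50 [0.4351 0.3479]
228 side [271.7 157.8] 101 [0.4477 0.2927]
228 side [260.9 164.9] 17 [0.4061 0.2823]
228 side [260.5 176.3] 12 [0.3842 0.2412]
238 top [236.3 173.2] 96 [0.5816 0.3199]
238 top [214.8 176.2] 59 [0.5731 0.3763]
238 top [244.3 224. ] 109 [0.447  0.2932]
238 top [222.1 227.6] 75 [0.4372 0.3501]
238 side [294.4 128.2] 44 [0.5718 0.3742]
238 side [304.3 137.9] 74 [0.5764 0.3184]
238 side [259.8 148.3] 49 [0.435  0.3481]
238 side [270.1 158.4] 83 [0.4422 0.2925]
side [418.6 204.9] 143
side [400.1 221.2] 10
side [409.5 230.5] 8
side [401.2 228.7] 11
side [383.4 239.9] 138
side [362.4 244.9] 16
side [368.6 251.2] 104
side [347.4 260.8] 15
side [334.7 280.3] 225
side [341.6 292.8] 28
```

```bash
python3 -c "
from h import *
print(workorder.hand_in())"
```

```text
the job is handed in; nothing more can be done
None
```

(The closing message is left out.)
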